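# Pack and lock the fitters' caddy

## Robot

A 6-joint arm with a two-finger parallel gripper is mounted at the origin on a cart in front of the work surface, level with it; the furniture and walls round the work are solid. World frame = base frame: x ahead of the robot, y to its left, z up, the work surface at z = 0. Lengths are in mm, angles in degrees, forces in N, time in s.
With the tool pointing down it reaches from about 400 to 925 mm from the base axis. Payload 12.5 kg.
Tool frame: the origin (TCP) lies on the centre line of the jaws, within the pads' length; the fingertips stand 19 mm ahead of it and the grasp point (between the pads) is the TCP; z points along the fingers, y is the line along which they close (so a half turn about z gives the same grasp; the last joint's range is limited). The gripper opens to 95 mm and grips with 3 to 60 N. Pads are 20 mm wide; open, the fingers measure 119 mm over their backs; the gripper's body (75 mm by 180 mm) begins 59 mm behind the grasp point.
Start: joints at [67.46, 28.126, 89.318, -0, 62.55, -6.05], TCP at [177.384, 599.316, 233.661] pointing down, gripper open.
Joint ranges: [-177.58, 177.58], [-47.91, 125.51], [2.72, 160], [-65.01, 245.01], [3.68, 167.84], [-153.87, 153.87]. Speed limits (degrees/s): [127.2, 127.2, 159.86, 180, 180, 180].

## Interface

Orientations are given as [roll, pitch, yaw] about the fixed x, y, z axes, in that order (R = Rz(yaw) Ry(pitch) Rx(roll)).
In Python, from workcell import arm, viewer, job gives the robot as it stands.
- The arm moves only by the tool play_rows, never from a script. Its arguments are lists of equal length, an entry for each row: "xyz": the shift along the tool's x, y, z in mm, a list of three; "rot": the turn, a rotation vector about the tool's x, y, z in degrees, a list of three; "fingers": the opening, from -1 (shut) to 1 (fully open). In form: {"xyz": [[dx, dy, dz], ...], "rot": [[ax, ay, az], ...], "fingers": [fingers, ...]}. A call has 1 to 8 rows; each row shifts and turns the commanded pose from where the row before left it, along the tool's axes as they then stand; what a row does not reach is not made up. A row lasts 1/10 s, in which the tool goes at most 50 mm and 8.59 degrees, less where a joint would pass 70% of its speed; a pose out of reach is approached as far as the arm can. A call is refused whole if a number of a shift passes 50 or a number of a turn 8.59, either way. A call with a gripper value outside its range is refused whole. The fingers move at their own pace and stop on an object; "squeeze" is the grip in N (left out, the last holds). Time passes only in rows, so rows that do not move let the fingers close. It gives the time, the measured TCP pose, the force, the opening and the grip force at its end, in the units of the state.
- arm.get_obs(): the state, without advancing time (a new reading comes with each control period).
- viewer.read_camera(name): name is "scene" or "top" or "wrist"; returns (picture, depth): 480x640x3 uint8, red, green, blue; 480x640 float32, mm along the optical axis (not along the pixel's ray), 0 where there is no reading.
- viewer.camera_model(name): a dict with "intrinsics" (3x3 intrinsics, pixels), "R" (3x3) and "t" (3): a world point X has camera coordinates R X + t; the wrist camera has in their place "T_tool_cam" (4x4, takes a point from camera to tool coordinates, whose origin is the TCP and whose axes are the flange's). Camera axes: x right, y down, z forward; pixel columns grow to the right and rows downward; lengths in mm; the calibration is good to about 2 mm. The wrist camera is an equidistant fisheye: a pixel r from the principal point sees the ray r / f radians off the axis. A picture is of the moment at which its call begins: read the wrist's pose just before it. camera_model takes no time and is no camera call.
- job.close_job(): hands the job in; it is judged then, once.
Trained networks look in the newest picture that a camera, given by its name, has taken for a name from the list of things; names that differ only in an ending like _2 or _b are one class to them, and where a whole thing is asked for, a point or a joint stands for the part that bears it (a point fixed in the world has none). Each returns a list of dicts, best first, with "confidence" (0 to 1); they miss things now and then, are a little off and sometimes report something else, mostly with a low value. They report only what shows in the picture. A call takes as long as a camera call.
- viewer.silhouettes(camera, thing): "mask" (480x640 bool, what is visible of it) and "pixel" ([column, row] in pixels, amid what is visible of it).
- viewer.pinpoint(camera, thing): "pixel" ([column, row] in pixels: a listed point, or the origin of a listed thing).
The state is a dict: "t": time; "q": joint angles; "qvel": joint speeds; "effort": joint torques, N m; "position": TCP position; "ee_rot": TCP orientation; "wrist_force": force on the tool from outside, world axes, zero at the start; "moment": the same for the moment, N m; "gripper_width": finger opening in mm; "grasp_force": force on a finger pad.
Only numpy, scipy, OpenCV 4.12 (cv2) and the standard library are available. Lean on these libraries where they do the work, as an engineer would, in place of code of your own. Each camera call takes 0.05 s, during which the arm holds its last target. There are 200 camera calls.

## Task

Pack the plywood caddy for the fitters: pull its black lock knob straight out until it stays out, slide every hardware cassette from the table into a bay of its own until it is fully home, then push the knob fully in so that the lock comb bars the bays. Then hang all the ear defenders astride the caddy's wooden carrying bar, one cup on each side, and let go. Leave the other things on the table where they are.

Things in the scene. Friction and masses are not known exactly. Their poses are not given: they have to be found in the camera images.
- caddy: Plywood caddy, fixed, about 225 wide (its y) x 155 mm deep (x). Its open front faces -x of its frame, the robot's side; origin on the table. Three bays open to the front, side by side; a 34 mm high roof covers all but their front 30 mm. Low aluminium lock comb along the sill (3 mm high, with tongues 20 mm high), at x = -0.1145 to -0.1085. A cassette is fully home against the back stop with its centre at x = -0.055; locked, it has 4 mm of play.
- lock_knob (a joint): Travel of the lock knob: 0 pushed in (bays barred), 0.028 m pulled out (bays open). Over-centre detent: about 5 N near either end, snapping to the nearer end beyond mid travel. It moves the comb sideways, whose tongues stand in the bay mouths at 0 and in front of the partitions at 0.028. It cannot be pushed in while a cassette sticks out.
- knob_head (a point): Middle of the black mushroom knob head, 38 mm across and 20 mm thick, axis level along the caddy's x, 30 mm above the table, at caddy y = -0.096, the right of the bays (61 mm beside the nearest bay's middle); it moves with the knob. Pull it along -x of the caddy. Behind it is a 14 mm steel stem; 24 mm clear to the housing when in.
- bay_1 (a point): Left bay: middle of its mouth (caddy x -0.1075, y 0.0655), on its floor, which is 3 mm above the table. Each bay is 37 mm wide, 24 mm high, 102 mm deep from here, running along the caddy's +x. Its side rails stand 7 mm over the floor for the first 30 mm, then full height under the roof. A bundle of white mouldings, 50 mm high, lies close to the left.
- bay_2 (a point): Middle bay, the same as bay_1, 50 mm to its right (caddy y 0.0155).
- bay_3 (a point): Right bay, the same as bay_1, 50 mm to the right of bay_2 (caddy y -0.0345).
- bar_mid (a point): Top of the carrying bar at the middle of its length (caddy x 0.015, y 0.0155): a level wooden dowel 22 mm thick along the caddy's y, 163 mm free between the end boards, its top 171 mm above the table. Axes as the caddy's. It stands over the back of the bays.
- cassette_1: Flat hardware cassette: grey plastic box 100 x 34 x 20 mm with a see-through top, about 90 g, lying flat. Origin at the centre of its underside, x along its 100 mm length, z up. Either end may go in first. May be absent.
- cassette_2: Flat hardware cassette: grey plastic box 100 x 34 x 20 mm with a see-through top, about 90 g, lying flat. Origin at the centre of its underside, x along its 100 mm length, z up. Either end may go in first. May be absent.
- cassette_3: Flat hardware cassette: grey plastic box 100 x 34 x 20 mm with a see-through top, about 90 g, lying flat. Origin at the centre of its underside, x along its 100 mm length, z up. Either end may go in first. May be absent.
- ear_defenders_1: Ear defenders standing on their two cups, band uppermost: 156 mm over the cups (along its x), 48 mm deep (y), 135 mm high, about 180 g. Origin: middle of the footprint; z up. The top of the band is a rubber pad 56 mm (x) by 30 mm (y), from 110 to 135 mm above the origin; the space between the cups is 84 mm wide. Front and back are alike. Yellow hoses hang behind it: lift it towards the robot. May be absent.
- ear_defenders_2: Ear defenders standing on their two cups, band uppermost: 156 mm over the cups (along its x), 48 mm deep (y), 135 mm high, about 180 g. Origin: middle of the footprint; z up. The top of the band is a rubber pad 56 mm (x) by 30 mm (y), from 110 to 135 mm above the origin; the space between the cups is 84 mm wide. Front and back are alike. Yellow hoses hang behind it: lift it towards the robot. May be absent.
- sample_oak: Bystander: L-shaped oak moulding sample 62 x 62 x 18 mm, origin under its middle.
- tack_tin: Bystander: round blue-lidded tin, 69 mm across, 36 mm high, origin under its middle. Beyond it a yellow coil hose hangs down to the table, 0.24 m across, round about x = 0.48, y = 0.50: keep the arm clear of it.
- offcut: Bystander: wood offcut 42 x 75 x 30 mm, origin under its middle.

How it is judged:
By the outcome, as a careful person would: the job done as asked, in the order asked, and still so for the second after the job is handed in, with the robot touching nothing.
Of cassette_1, cassette_2, cassette_3 only 2 to 3 are there at a start; the rules pass over those that are not, and their reading is None.
Of ear_defenders_1, ear_defenders_2 only 1 to 2 are there at a start; the rules pass over those that are not, and their reading is None.
At some moment in a run one of cassette_1, cassette_2, cassette_3 may be knocked a few centimetres aside while the robot is not near it.
It also fails if it takes over 210 s, if anything falls off the work surface, if the arm or the gripper's body presses on something with over 40 N, if the wrist force passes 120 N, or if a joint passes its speed limit or range.

## Working session

There is one attempt and no reset: what is moved stays moved. The work goes in short steps, Python scripts to look and compute and a tool call to move; the robot and the scene stay as the last step left them, time stands still between calls to the robot, and variables do not carry over. Pictures are saved under pics/ and viewed, at most 14 in all, crops included, and the job is handed in when it is done.

Besides the shell and the picture viewer there is one more tool, called after "Emit:" by a JSON object that holds its "api" and its "payload", one argument or row to a line. play_rows: Moves the arm, as the interface text tells. Its arguments: {"type":"object","properties":{"xyz":{"type":"array","items":{"type":"array","items":{"type":"number"}}},"rot":{"type":"array","items":{"type":"array","items":{"type":"number"}}},"fingers":{"type":"array","items":{"type":"number"}},"squeeze":{"type":"number"}},"required":["xyz","rot","fingers"]}

```bash
ls; mkdir -p pics
cat > h.py <<'E'
import numpy as np, cv2
from scipy.spatial.transform import Rotation as Ro
from workcell import arm, viewer, job
def shot(c,fn=None):
    o=arm.get_obs(); im,d=viewer.read_camera(c)
    if fn: cv2.imwrite('pics/'+fn,im[:,:,::-1])
    return o,im,d
def pose(o):
    T=np.eye(4); T[:3,:3]=Ro.from_euler('xyz',o['ee_rot'],degrees=True).as_matrix(); T[:3,3]=o['position']; return T
def ray(c,px,o=None):
    m=viewer.camera_model(c); K=np.array(m['intrinsics']); 
    u=(np.array(px,float)-K[:2,2])/[K[0,0],K[1,1]]
    if c=='wrist':
        r=np.hypot(*u); d=np.array([*(u/max(r,1e-9)*np.sin(r)),np.cos(r)])
        T=pose(o)@np.array(m['T_tool_cam']); return T[:3,3],T[:3,:3]@d
    R=np.array(m['R']);t=np.array(m['t']); d=R.T@np.array([*u,1]); return -R.T@t,d/np.linalg.norm(d)
def onz(c,px,z,o=None):
    p,d=ray(c,px,o); return p+d*(z-p[2])/d[2]
def cross(r1,r2):
    (p,a),(q,b)=r1,r2; s=np.linalg.lstsq(np.c_[a,-b],q-p,rcond=None)[0]
    x,y=p+a*s[0],q+b*s[1]; return (x+y)/2,np.linalg.norm(x-y)
def deproj(c,px,d):  # fixed camera w/ depth
    m=viewer.camera_model(c);K=np.array(m['intrinsics']);u,v=int(round(px[0])),int(round(px[1]))
    z=d[v,u]; p=np.array([(px[0]-K[0,2])/K[0,0]*z,(px[1]-K[1,2])/K[1,1]*z,z])
    return np.array(m['R']).T@(p-np.array(m['t']))
E
python3 - <<'E'
from h import *
np.set_printoptions(precision=1,suppress=True)
for c in ('scene','top','wrist'):
    o,im,d=shot(c,c+'0.png'); m=viewer.camera_model(c); print(c,{k:np.round(np.array(v),3).tolist() for k,v in m.items()})
    if c=='wrist': continue
    for n in ['caddy','knob_head','bay_1','bay_2','bay_3','bar_mid','cassette_1','ear_defenders_1','sample_oak','tack_tin','offcut']:
        for r in viewer.pinpoint(c,n)[:4]:
            px=np.array(r['pixel']); print(n,round(r['confidence'],2),px,'z0',onz(c,px,0),'dep',deproj(c,px,d))
print(arm.get_obs())
E
```

```text
pics
scene {'intrinsics': [[569.132, 0.0, 323.419], [0.0, 569.132, 244.872], [0.0, 0.0, 1.0]], 'R': [[0.577, -0.817, 0.014], [-0.561, -0.408, -0.72], [0.594, 0.408, -0.693]], 't': [-210.097, 403.042, 975.337]}
caddy 0.55 [438.7 309.1] z0 [ 581.4 -158.2    0. ] dep [ 552.8 -166.8   34. ]
knob_head 0.69 [433.3 362.5] z0 [ 448.6 -213.4    0. ] dep [ 422.5 -220.7   37.2]
bay_1 0.86 [401.  330.6] z0 [ 480.7 -120.     0. ] dep [ 471.8 -123.6   12.2]
bay_1 0.74 [381.  318.3] z0 [484.4 -68.2   0. ] dep [485.6 -67.6  -1.6]
bay_1 0.62 [417.8 347.9] z0 [ 462.1 -170.5    0. ] dep [ 459.1 -171.6    4.2]
bay_2 0.86 [401.  330.6] z0 [ 480.7 -120.     0. ] dep [ 471.8 -123.6   12.2]
bay_2 0.74 [381.  318.3] z0 [484.4 -68.2   0. ] dep [485.6 -67.6  -1.6]
bay_2 0.62 [417.8 347.9] z0 [ 462.1 -170.5    0. ] dep [ 459.1 -171.6    4.2]
bay_3 0.86 [401.  330.6] z0 [ 480.7 -120.     0. ] dep [ 471.8 -123.6   12.2]
bay_3 0.74 [381.  318.3] z0 [484.4 -68.2   0. ] dep [485.6 -67.6  -1.6]
bay_3 0.62 [417.8 347.9] z0 [ 462.1 -170.5    0. ] dep [ 459.1 -171.6    4.2]
bar_mid 0.63 [449.8 246.6] z0 [776.6 -89.5   0
[... 2516 characters left out ...]
60.8  61.4  -1.9]
offcut 0.68 [270.5 314.1] z0 [324.  155.2   0. ] dep [322.3 152.8  26.6]
wrist {'intrinsics': [[371.648, 0.0, 322.778], [0.0, 371.648, 246.006], [0.0, 0.0, 1.0]], 'T_tool_cam': [[0.001, -0.972, -0.234, 64.559], [1.0, 0.001, 0.0, 0.269], [-0.0, -0.234, 0.972, -151.028], [0.0, 0.0, 0.0, 1.0]]}
{'t': 1.25, 'q': array([67.5, 28.1, 89.3, -0. , 62.5, -6.1]), 'qvel': array([ 0.1,  0. , -0. , -0.1, -0.1, -0.1]), 'effort': array([  0. , -61.2, -25.8,   0.1,   0. ,  -0. ]), 'position': array([177.4, 599.3, 233.7]), 'ee_rot': array([180. ,   0. , 163.5]), 'wrist_force': array([-0.3, -0. ,  0.7]), 'moment': array([-0., -0., -0.]), 'grasp_force': 0.0, 'gripper_width': 95.30010865619364}
```

View pics/top0.png

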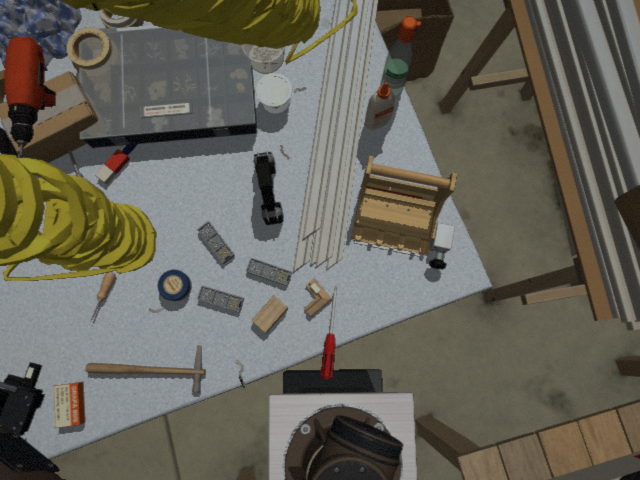

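View pics/scene0.png

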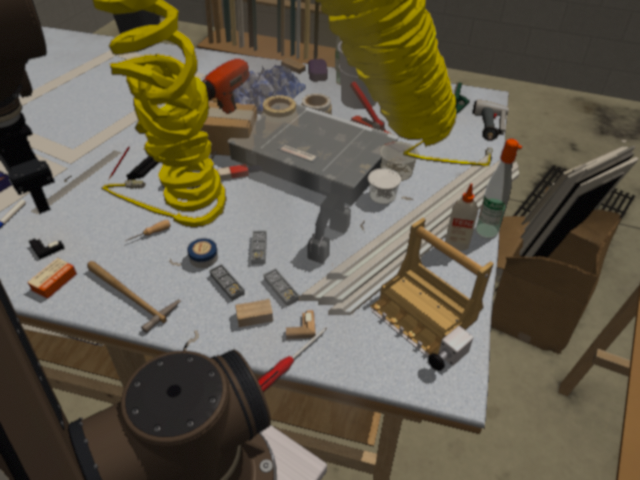

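The top view shows three cassettes at about (216,243), (269,272) and (220,300), and one ear defender at (267,188). The caddy is at about (403,205) with its knob at (438,264). The scene view agrees, so I'll move over the caddy for a close look.

Emit:
{"api": "play_rows", "payload": {
  "xyz": [
    [-24,-36,0],
    [-24,-36,0],
    [-24,-36,0],
    [-24,-36,0],
    [-24,-36,0],
    [-24,-36,0],
    [0,0,0]
  ],
  "rot": [
    [0,0,0],
    [0,0,0],
    [0,0,0],
    [0,0,0],
    [0,0,0],
    [0,0,0],
    [0,0,-8.5]
  ],
  "fingers": [1,1,1,1,1,1,1]
}}

```text
t: 1.95
position: [254.7, 347.9, 233.9]
ee_rot: [-180.0, 0.0, 171.9]
wrist_force: [0.4, 0.9, -0.3]
gripper_width: 95.1
grasp_force: 0.0
```

Emit:
{"api": "play_rows", "payload": {
  "xyz": [
    [-35,-35,0],
    [-35,-35,0],
    [-35,-35,0],
    [-35,-35,0],
    [-35,-35,0],
    [-10,-39,0],
    [-10,-39,0],
    [-10,-39,0]
  ],
  "rot": [
    [0,0,0],
    [0,0,0],
    [0,0,0],
    [0,0,0],
    [0,0,0],
    [0,0,0],
    [0,0,0],
    [0,0,0]
  ],
  "fingers": [1,1,1,1,1,1,1,1]
}}

```text
t: 2.75
position: [416.6, 32.0, 233.7]
ee_rot: [180.0, 0.0, 172.0]
wrist_force: [0.8, -0.4, 0.2]
gripper_width: 95.0
grasp_force: 0.0
```

Emit:
{"api": "play_rows", "payload": {
  "xyz": [
    [-10,-39,0],
    [-10,-39,0],
    [-10,-39,0],
    [-10,-39,0],
    [0,0,0],
    [0,0,0]
  ],
  "rot": [
    [0,0,0],
    [0,0,0],
    [0,0,0],
    [0,0,0],
    [0,0,0],
    [0,0,0]
  ],
  "fingers": [1,1,1,1,1,1]
}}

```text
t: 3.35
position: [434.3, -126.8, 233.5]
ee_rot: [180.0, -0.0, 171.9]
wrist_force: [-0.5, 0.1, 0.3]
gripper_width: 95.1
grasp_force: 0.0
```

Run:
```python
from h import *
np.set_printoptions(precision=1,suppress=True)
o,im,d=shot('wrist','w1.png'); print(o['position'],o['ee_rot'],o['q'])
for n,z in [('knob_head',30),('bay_1',3),('bar_mid',171),('cassette_1',20)]:
    for r in viewer.pinpoint('wrist',n)[:4]:
        px=r['pixel']; print(n,round(r['confidence'],2),np.array(px),onz('wrist',px,z,o), d[int(px[1]),int(px[0])])
```

```text
[ 434.3 -126.8  233.5] [180.   -0.  171.9] [ -24.7   14.1  112.4    0.    53.5 -106.6]
knob_head 0.58 [229.1 237.4] [ 432.8 -220.5   30. ] 344.20422
bay_1 0.97 [336.7 262.8] [ 481.5 -118.1    3. ] 396.16504
bay_1 0.78 [382.2 264.2] [490.1 -69.6   3. ] 379.99304
bay_1 0.76 [290.5 258. ] [ 469.3 -166.2    3. ] 396.2496
cassette_1 0.92 [557.7 179.9] [418.4 143.5  20. ] 359.29596
cassette_1 0.79 [626.9 228. ] [488.7 264.9  20. ] 375.4933
cassette_1 0.75 [615.2 129.5] [362.  245.6  20. ] 345.9226
```

View pics/w1.png

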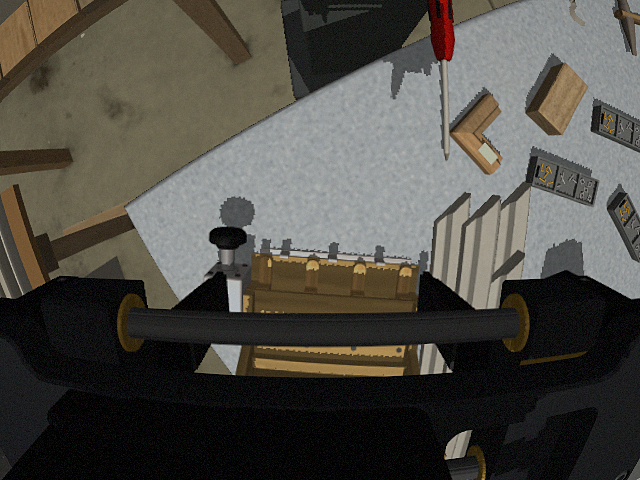

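The wrist view shows the knob at (229,240) and the three bay mouths at about (290,258), (337,263) and (382,264). The gripper hides the rest of the caddy, so I'll back off and up a little.

Emit:
{"api": "play_rows", "payload": {
  "xyz": [
    [15,-10,-40],
    [15,-10,-40],
    [0,0,0],
    [0,0,0]
  ],
  "rot": [
    [0,0,0],
    [0,0,0],
    [0,0,0],
    [0,0,0]
  ],
  "fingers": [1,1,1,1]
}}

```text
t: 4.0
position: [402.0, -141.5, 314.1]
ee_rot: [-180.0, 0.1, 172.0]
wrist_force: [0.4, 0.0, 0.2]
gripper_width: 94.9
grasp_force: 0.0
```

```bash
cat >> h.py <<'E'
def cloud(c,o,d):
    m=viewer.camera_model(c); K=np.array(m['intrinsics']); v,u=np.mgrid[:480,:640]
    a=(u-K[0,2])/K[0,0]; b=(v-K[1,2])/K[1,1]
    if c=='wrist':
        r=np.hypot(a,b)+1e-9; k=np.tan(np.minimum(r,1.5))/r; P=np.stack([a*k*d,b*k*d,d],-1); T=pose(o)@np.array(m['T_tool_cam']); return P@T[:3,:3].T+T[:3,3]
    P=np.stack([a*d,b*d,d],-1); return (P-np.array(m['t']))@np.array(m['R'])
E
python3 - <<'E'
from h import *
np.set_printoptions(precision=1,suppress=True)
o,im,d=shot('wrist','w2.png'); print(o['position'],o['ee_rot'])
B={}
for n,z in [('knob_head',30),('bay_1',3),('bar_mid',171)]:
    for r in viewer.pinpoint('wrist',n)[:4]:
        px=r['pixel']; print(n,round(r['confidence'],2),np.array(px),onz('wrist',px,z,o)); B.setdefault(n,[]).append(ray('wrist',px,o))
for c in ('top','scene'):
    shot(c)
    for n in B:
        for r in viewer.pinpoint(c,n)[:3]:
            R=ray(c,r['pixel']); 
            for q in B[n]:
                x,e=cross(R,q)
                if e<12: print(c,n,x,e)
P=cloud('wrist',o,d); np.save('P2.npy',P)
for nm,(pc) in {'wrist':P}.items():
    for z0,z1 in [(29,39),(160,180)]:
        M=(P[...,2]>z0)&(P[...,2]<z1)&(d>0)&(P[...,0]>440)&(P[...,1]<-30)&(P[...,1]>-260)
        v,u=np.nonzero(M); print(z0,M.sum(),u.min() if len(u) else 0,u.max() if len(u) else 0,v.min() if len(u) else 0)
        # per-column nearest-x
        Q=P[M]; bins=np.arange(-220,-40,10)
        for b in bins:
            s=Q[(Q[:,1]>=b)&(Q[:,1]<b+10)]
            if len(s)>10: print(b+5,np.percentile(s[:,0],[1,50,99]),np.median(s[:,2]))
E
```

```text
[ 402.  -141.5  314.1] [-180.     0.1  172. ]
knob_head 0.73 [260.6 244.7] [ 430.2 -221.5   30. ]
knob_head 0.29 [631.9 169.3] [388.1 334.9  30. ]
bay_1 0.87 [307.5 262.2] [ 467.4 -170.4    3. ]
bay_1 0.68 [384.6 270.3] [492.5 -71.9   3. ]
top bay_1 [439.3 -93.8 165.7] 2.6906109045665225
top bay_1 [474.4 -76.2  48.2] 6.539070694127804
scene knob_head [ 428.8 -220.2   37. ] 0.25254421348651507
scene bay_1 [496.3 -67.3 -12.7] 5.7296921107478385
scene bay_1 [ 467.5 -169.4   -1.3] 3.526957811508482
29 3566 244 417 254
-215 [440.9 479.5 603.6] 34.46382313669636
-205 [488.  507.8 605.2] 33.91616739730699
-195 [490.1 507.8 607.3] 33.91740053686357
-185 [493.6 509.  609.4] 34.03937785535527
-175 [496.2 512.1 611.8] 33.772757490984134
-165 [497.5 513.9 614.1] 33.675057744536076
-155 [499.8 516.  616.4] 33.99126236996847
-145 [501.8 518.1 618.3] 34.008982608439794
-135 [504.3 520.7 620.9] 33.96054312888603
-125 [506.5 522.1 623.7] 33.97491475843765
-115 [508.2 524.5 625.6] 33.91220734948655
-105 [510.9 527.2 628.3] 33.757427701039745
-95 [513.  529.1 630.1] 33.86991941819565
-85 [515.2 530.4 631.8] 33.830213305583214
-75 [517.4 533.9 635.1] 33.99468506460306
-65 [519.9 535.3 634.5] 33.85907181597864
-55 [522.  530.9 541.4] 33.91357318763386
-45 [524.4 529.3 541.2] 34.217860805098894
160 0 0 0 0
```

View pics/w2.png

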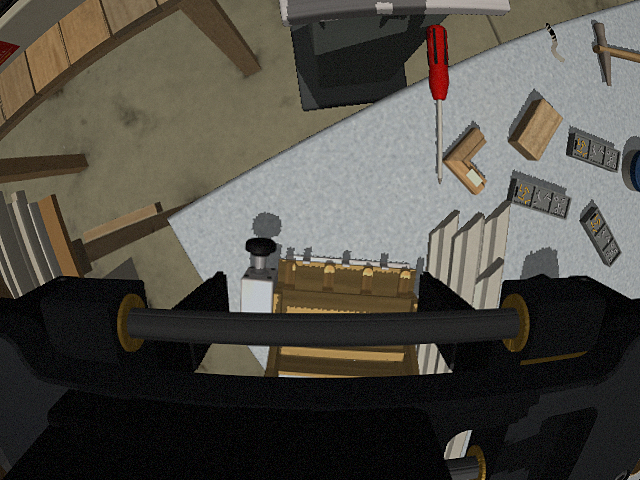

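The mask of 34 mm high points gives a clean roof front edge, and it puts the caddy's yaw at about -12.1°. The view shows the knob at (261,246) and the rails between about (290,270) and (405,275). Next I'll fit the rail profile to get the caddy's sideways position.

Run:
```python
from h import *
np.set_printoptions(precision=1,suppress=True)
P=np.load('P2.npy').reshape(-1,3)
ys=np.arange(-200,-60,5.); pts=[]
M=(P[:,2]>31)&(P[:,2]<37)&(P[:,0]>470)&(P[:,0]<640)
for b in ys:
    s=P[M&(P[:,1]>=b)&(P[:,1]<b+5)]; i=np.argsort(s[:,0])[:4]; pts.append(s[i].mean(0))
pts=np.array(pts); k,c=np.polyfit(pts[:,1],pts[:,0],1); th=-np.arctan(k); print('yaw',np.degrees(th),'resid',np.std(pts[:,0]-k*pts[:,1]-c))
ex=np.array([np.cos(th),np.sin(th)]); ey=np.array([-np.sin(th),np.cos(th)])
X=P[:,:2]@ex; Y=P[:,:2]@ey; x0=(pts[:,:2]@ex).mean()+77.5   # caddy origin along ex
xc=X-x0
y0=(np.array([467.4,-170.4])@ey)+34.5; y1=(np.array([492.5,-71.9])@ey)-65.5; print('y0 by bays',y0,y1)
y0=(y0+y1)/2
S=(xc>-103)&(xc<-80)&(P[:,2]<60)&(P[:,2]>-10)
for b in np.arange(-120,125,1.5):
    s=S&(Y-y0>=b)&(Y-y0<b+1.5)
    if s.sum()>3: print(b+.75,s.sum(),np.percentile(P[s,2],[10,50,90]),end=' | ')
print()
S=(xc>-118)&(xc<-106)&(P[:,2]>13)&(P[:,2]<25); h=np.histogram(Y[S]-y0,np.arange(-110,110,2)); print('tongues',[(a,n) for a,n in zip(h[1],h[0]) if n])
S=(xc<-140)&(xc>-200)&(P[:,2]>15)&(P[:,2]<60)&(Y-y0<-60)&(Y-y0>-130); print('knob',np.percentile(xc[S],[2,50,98]),np.percentile(Y[S]-y0,[2,50,98]),np.percentile(P[S,2],[2,50,98]))
print('origin',ex*x0+ey*y0,x0,y0)
```

```text
yaw -12.555967802292843 resid 0.2846314142843142
y0 by bays -30.215162194127004 -28.614307764491443
-119.25 14 [-1.  -0.2  0.3] | -117.75 13 [-0.6  0.1  0.8] | -116.25 13 [-1.3 -0.3  0.9] | -114.75 10 [-1.3  0.   0.4] | -113.25 12 [-1.2  0.3 28.4] | -111.75 30 [-0.4 37.7 51.3] | -110.25 36 [ 0.2 46.4 52.4] | -108.75 38 [ 0.  47.6 52.8] | -107.25 32 [ 0.1 38.3 52.4] | -105.75 33 [ 0.1 37.8 52. ] | -104.25 26 [21.5 51.3 52.9] | -102.75 28 [35.8 51.  52.8] | -101.25 25 [30.4 50.8 52.4] | -99.75 21 [37.1 50.5 52.3] | -98.25 25 [36.5 51.  52.2] | -96.75 30 [36.2 51.2 52.5] | -95.25 27 [37.  50.2 52.9] | -93.75 27 [36.8 47.1 52.5] | -92.25 27 [36.  50.3 52.4] | -90.75 26 [35.6 50.9 52.5] | -89.25 39 [-0.3 46.9 52.4] | -87.75 41 [ 0.3 38.1 52.1] | -86.25 40 [-0.2 38.7 52.1] | -84.75 43 [ 0.6 41.5 52.4] | -83.25 35 [-0.2 43.9 52.2] | -81.75 38 [ 0.2 33.1 53. ] | -80.25 33 [-0.3 43.7 52.1] | -78.75 37 [ 0.1 45.7 52. ] | -77.25 42 [-0.  36.3 52.6] | -75.75 37 [-0.2 38.4 51.9] | -74.25 52 [ 3.6 19.9 50.8] | -72.75 45 [ 1.9 28.  49.6] | -71.25 19 [1.8 3.2 3.9] | -69.75 18 [2.3 3.2 4.5] | -68.25 
[... 3788 characters left out ...]
p.int64(5))]Traceback (most recent call last):
  File "<stdin>", line 20, in <module>
    return _quantile_unchecked(
        a, q, axis, out, overwrite_input, method, keepdims, weights)
    return _ureduce(a,
                    func=_quantile_ureduce_func,
    ...<5 lines>...
                    overwrite_input=overwrite_input,
                    method=method)
    r = func(a, **kwargs)
    result = _quantile(arr,
                       quantiles=q,
    ...<2 lines>...
                       out=out,
                       weights=wgt)
    slices_having_nans = np.isnan(arr[-1, ...])
                                  ~~~^^^^^^^^^
IndexError: index -1 is out of bounds for axis 0 with size 0
```

```bash
cat >> h.py <<'E'
import json,os
def cad():
    return json.load(open('cad.json'))
def frame():
    c=cad(); th=np.radians(c['yaw']); ex=np.array([np.cos(th),np.sin(th)]); ey=np.array([-ex[1],ex[0]]); return c,ex,ey
def toC(p):
    c,ex,ey=frame(); p=np.asarray(p,float); return np.stack([p[...,:2]@ex-c['x0'],p[...,:2]@ey-c['y0'],p[...,2]],-1)
def toW(x,y,z):
    c,ex,ey=frame(); return np.array([*(ex*(x+c['x0'])+ey*(y+c['y0'])),z])
def rel(target,yaw=None):
    o=arm.get_obs(); T=pose(o); y=Ro.from_matrix(T[:3,:3]).as_euler('xyz',degrees=True)[2]
    if yaw is None: yaw=y
    dy=(yaw-y+180)%360-180
    R=Ro.from_euler('xyz',[180,0,yaw],degrees=True).as_matrix(); s=R.T@(np.asarray(target)-T[:3,3])
    print('at',np.round(T[:3,3],1),np.round(o['ee_rot'],1),'-> rotate tool z by',round(-dy,2),'THEN shift',np.round(s,1)); return s
E
python3 - <<'E'
from h import *
np.set_printoptions(precision=1,suppress=True)
P=np.load('P2.npy').reshape(-1,3); th=np.radians(-12.556)
ex=np.array([np.cos(th),np.sin(th)])
M=(P[:,2]>31)&(P[:,2]<37)&(P[:,0]>470)&(P[:,0]<640)&(P[:,1]>-190)&(P[:,1]<-60)
e=[]
for b in np.arange(-190,-65,5.):
    s=P[M&(P[:,1]>=b)&(P[:,1]<b+5)]; e.append(np.sort(s[:,:2]@ex)[:4].mean())
json.dump(dict(yaw=-12.556,x0=float(np.mean(e)+77.5),y0=-26.95),open('cad.json','w')); print(cad(),toW(0,0,0))
C=toC(P)
# rail edges vs x
for x in range(-106,-78,4):
    s=C[(abs(C[:,0]-x)<3)&(C[:,2]<14)&(C[:,2]>0)]
    r=[]
    for q in (-59.5,-9.5,40.5,90.5):
        k=s[(abs(s[:,1]-q)<12)&(s[:,2]>6.5)]; r.append([np.percentile(k[:,1],2),np.percentile(k[:,1],98)] if len(k)>5 else [0,0])
    print(x,np.array(r).ravel())
print('knob est',toC([429,-220.5,33]))
k=C[(C[:,1]<-70)&(C[:,1]>-125)&(C[:,2]>15)&(C[:,0]<-80)&(C[:,0]>-230)]
for x in range(-190,-100,5):
    s=k[(k[:,0]>=x)&(k[:,0]<x+5)]
    if len(s)>3: print(x,len(s),np.percentile(s[:,1],[3,97]),np.percentile(s[:,2],[3,97]))
rel(toW(-165,-96,110),180+cad()['yaw'])
E
```

```text
{'yaw': -12.556, 'x0': 599.6045706660665, 'y0': -26.95} [ 579.4 -156.7    0. ]
-106 [-64.4 -54.7 -15.5  -4.6  34.8  45.4  84.6  95.4]
-102 [-64.9 -53.2 -16.   -3.1  34.3  46.4  84.5  96. ]
-98 [-65.8 -53.1 -15.8  -2.7  34.7  46.6  83.1  96.3]
-94 [-65.8 -54.  -16.5  -3.6  34.   46.2  83.2  96.2]
-90 [-65.6 -53.8 -16.5  -3.3  34.3  46.3  83.4  96.3]
-86 [-65.3 -53.6 -16.   -3.2  34.8  47.   83.4  96.6]
-82 [-65.1 -53.2 -15.8  -4.   34.4  46.5  83.5  96.2]
knob est [-132.9  -95.    33. ]
-190 1193 [-99.7 -73.1] [376.6 416.5]
-185 1908 [-101.7  -71.7] [300.5 416.3]
-180 1055 [-104.8  -70.9] [301.6 416.3]
-175 817 [-107.5  -70.7] [299.6 416.3]
-170 614 [-110.1  -70.3] [299.3 416.3]
-165 308 [-111.9  -70.1] [307.2 416.3]
-160 17 [-112.5 -109.1] [414.6 416. ]
-140 198 [-109.7  -80.1] [17.7 47.3]
-135 129 [-112.2  -77.5] [32.8 49.4]
-130 116 [-112.   -77.5] [33.6 49.4]
-125 48 [-105.4  -85.9] [34.8 43. ]
-120 35 [-104.5  -89.1] [33.2 39.9]
-115 43 [-101.3  -89.1] [32.9 37.7]
-110 42 [-100.9  -89. ] [31.6 37.5]
-105 42 [-100.9  -88.9] [31.1 37.8]
at [ 402.1 -142.   313.3] [180.  -0. 172.] -> rotate tool z by 4.57 THEN shift [-11.3 -71.8 203.3]
```

The fit is consistent: the caddy origin is at (579.4, -156.7), yaw -12.56°, with the rails spaced as the text gives. Now the knob.

Emit:
{"api": "play_rows", "payload": {
  "xyz": [
    [0,0,0],
    [-22,-35,0],
    [-22,-36,0],
    [0,0,50],
    [0,0,50],
    [0,0,50],
    [0,0,45],
    [0,0,0]
  ],
  "rot": [
    [0,0,4.6],
    [0,0,0],
    [0,0,0],
    [0,0,0],
    [0,0,0],
    [0,0,0],
    [0,0,0],
    [0,0,0]
  ],
  "fingers": [1,1,1,1,1,1,1,1]
}}

```text
t: 5.3
position: [427.6, -219.7, 114.3]
ee_rot: [179.8, -0.5, 167.4]
wrist_force: [-0.1, 0.2, 0.2]
gripper_width: 95.3
grasp_force: 0.0
```

Run:
```python
from h import *
np.set_printoptions(precision=1,suppress=True)
rel(toW(-132,-95,31),180+cad()['yaw'])
o,im,d=shot('wrist','w3.png')
for r in viewer.pinpoint('wrist','knob_head')[:2]: print(r['confidence'],toC(onz('wrist',r['pixel'],30,o)))
```

```text
at [ 427.6 -219.7  114.3] [179.8  -0.5 167.4] -> rotate tool z by -0.04 THEN shift [-2.5 -0.5 83.3]
0.6 [-129.9  -93.6   30. ]
```

Emit:
{"api": "play_rows", "payload": {
  "xyz": [
    [-3,0,25],
    [0,0,25],
    [0,0,20],
    [0,0,12],
    [0,0,0],
    [0,0,0],
    [0,0,0],
    [0,0,0]
  ],
  "rot": [
    [0,0,0],
    [0,0,0],
    [0,0,0],
    [0,0,0],
    [0,0,0],
    [0,0,0],
    [0,0,0],
    [0,0,0]
  ],
  "fingers": [1,1,1,1,1,-1,-1,-1],
  "squeeze": 30
}}

```text
t: 6.2
position: [432.8, -221.8, 37.6]
ee_rot: [-180.0, 0.1, 167.4]
wrist_force: [0.4, -0.0, -0.6]
gripper_width: 76.6
grasp_force: 0.0
```

Emit:
{"api": "play_rows", "payload": {
  "xyz": [
    [0,0,0],
    [0,0,0],
    [0,0,0],
    [0,0,0]
  ],
  "rot": [
    [0,0,0],
    [0,0,0],
    [0,0,0],
    [0,0,0]
  ],
  "fingers": [-1,-1,-1,-1]
}}

```text
t: 6.6
position: [432.4, -221.5, 36.6]
ee_rot: [180.0, 0.0, 167.4]
wrist_force: [-0.4, 0.1, -0.0]
gripper_width: 44.6
grasp_force: 0.0
```

Emit:
{"api": "play_rows", "payload": {
  "xyz": [
    [0,0,4],
    [0,0,0],
    [0,0,0],
    [0,0,0],
    [0,0,0],
    [0,0,0]
  ],
  "rot": [
    [0,0,0],
    [0,0,0],
    [0,0,0],
    [0,0,0],
    [0,0,0],
    [0,0,0]
  ],
  "fingers": [-1,-1,-1,-1,-1,-1]
}}

```text
t: 7.2
position: [432.8, -222.7, 33.2]
ee_rot: [-179.9, 0.1, 167.4]
wrist_force: [-4.6, -7.9, 12.0]
gripper_width: 36.3
grasp_force: 30.0
```

Emit:
{"api": "play_rows", "payload": {
  "xyz": [
    [6,0,0],
    [8,0,0],
    [8,0,0],
    [8,0,0],
    [2,0,0],
    [0,0,0],
    [0,0,0],
    [0,0,0]
  ],
  "rot": [
    [0,0,0],
    [0,0,0],
    [0,0,0],
    [0,0,0],
    [0,0,0],
    [0,0,0],
    [0,0,0],
    [0,0,0]
  ],
  "fingers": [-1,-1,-1,-1,-1,-1,-1,-1]
}}

```text
t: 8.0
position: [404.3, -216.6, 33.3]
ee_rot: [-179.8, 0.5, 167.4]
wrist_force: [12.0, -2.7, 4.0]
gripper_width: 36.3
grasp_force: 30.0
```

Emit:
{"api": "play_rows", "payload": {
  "xyz": [
    [0,0,0],
    [0,0,0],
    [0,0,0],
    [0,0,0],
    [0,0,0],
    [0,0,0],
    [0,0,-40],
    [0,0,-40]
  ],
  "rot": [
    [0,0,0],
    [0,0,0],
    [0,0,0],
    [0,0,0],
    [0,0,0],
    [0,0,0],
    [0,0,0],
    [0,0,0]
  ],
  "fingers": [0.3,0.3,0.3,0.3,0.3,0.3,0.3,0.3]
}}

```text
t: 8.8
position: [400.6, -214.2, 112.8]
ee_rot: [179.9, -0.2, 167.4]
wrist_force: [0.6, 0.4, -0.7]
gripper_width: 61.7
grasp_force: 0.0
```

Emit:
{"api": "play_rows", "payload": {
  "xyz": [
    [0,25,-50],
    [0,25,-50],
    [0,25,-30],
    [0,0,0],
    [0,0,0]
  ],
  "rot": [
    [0,0,0],
    [0,0,0],
    [0,0,0],
    [0,0,0],
    [0,0,0]
  ],
  "fingers": [0.3,0.3,0.3,0.3,0.3]
}}

```text
t: 9.3
position: [416.3, -146.2, 232.2]
ee_rot: [-180.0, 0.1, 167.5]
wrist_force: [-0.1, -0.1, -0.8]
gripper_width: 61.8
grasp_force: 0.0
```

Run:
```python
from h import *
np.set_printoptions(precision=1,suppress=True)
o,im,d=shot('wrist','w4.png'); print(o['position'],o['ee_rot'])
for r in viewer.pinpoint('wrist','knob_head')[:2]: print(r['confidence'],toC(onz('wrist',r['pixel'],30,o)))
C=toC(cloud('wrist',o,d).reshape(-1,3))
S=(abs(C[:,0]+112)<6)&(C[:,2]>13)&(C[:,2]<25); h=np.histogram(C[S,1],np.arange(-110,110,4)); print('tongues',[(int(a),int(n)) for a,n in zip(h[1],h[0]) if n])
# cassettes from wrist, top silhouettes
for c in ('wrist','top'):
    o,im,d=shot(c); P=cloud(c,o,d)
    for r in viewer.silhouettes(c,'cassette_1')[:5]:
        m=r['mask']; Q=P[m&(d>0)]; Q=Q[(Q[:,2]>12)&(Q[:,2]<26)]
        if len(Q)<30: continue
        print(c,round(r['confidence'],2),m.sum(),[np.round(v,1) for v in cv2.minAreaRect(Q[:,:2].astype(np.float32))],np.median(Q[:,2]))
```

```text
[ 416.3 -146.2  232.2] [-180.     0.1  167.5]
0.95 [-157.1  -97.2   30. ]
0.69 [-179.4  380.4   30. ]
tongues [(-66, 12), (-62, 23), (-58, 21), (-14, 22), (-10, 20), (-6, 6), (34, 14), (38, 20), (42, 12)]
wrist 0.73 1153 [array([412.2, 242.8]), array([76.4, 34.8]), np.float64(73.1)] 14.635930428370699
wrist 0.73 1941 [array([422. , 158.1]), array([102.1,  34.3]), np.float64(70.3)] 14.334372704448782
wrist 0.69 693 [array([473.7, 267.3]), array([54.6, 34.3]), np.float64(37.6)] 14.790856919658836
top 0.88 636 [array([490.3, 281.4]), array([101.6,  33.8]), np.float64(37.0)] 14.970239228743159
top 0.63 654 [array([413.7, 253.7]), array([98.8, 33.8]), np.float64(73.3)] 15.154319383941534
top 0.58 674 [array([419.8, 158.3]), array([99.9, 33.9]), np.float64(70.4)] 14.797323429158846
```

The knob is out at caddy x = -157, and the tongues now stand in front of the partitions. One cassette has already been knocked aside, to (414,254). I'll take the far one, C, at (490,281) first, turning the tool over it before I approach.

Emit:
{"api": "play_rows", "payload": {
  "xyz": [
    [0,0,0],
    [0,0,0],
    [0,0,0],
    [0,0,0],
    [0,0,0],
    [0,0,0],
    [0,0,0],
    [0,0,0]
  ],
  "rot": [
    [0,0,8.2],
    [0,0,8.2],
    [0,0,8.2],
    [0,0,8.2],
    [0,0,8.2],
    [0,0,8.2],
    [0,0,8.2],
    [0,0,8.2]
  ],
  "fingers": [0.0,0.0,0.0,0.0,0,0,0,0]
}}

```text
t: 10.4
position: [416.2, -146.8, 231.4]
ee_rot: [-179.9, -0.0, 101.4]
wrist_force: [-0.2, 0.1, -0.3]
gripper_width: 47.8
grasp_force: 0.0
```

Emit:
{"api": "play_rows", "payload": {
  "xyz": [
    [0,0,0],
    [0,0,0],
    [0,0,0],
    [0,0,0],
    [0,0,0],
    [0,0,0],
    [0,0,0],
    [0,0,0]
  ],
  "rot": [
    [0,0,8.2],
    [0,0,8.2],
    [0,0,8.2],
    [0,0,8.2],
    [0,0,8.2],
    [0,0,8.2],
    [0,0,8.2],
    [0,0,8.2]
  ],
  "fingers": [0,0,0,0,0,0,0,0]
}}

```text
t: 11.2
position: [416.2, -146.8, 231.4]
ee_rot: [-179.9, 0.0, 35.8]
wrist_force: [-0.2, 0.2, 0.2]
gripper_width: 47.4
grasp_force: 0.0
```

Run:
```python
from h import *
rel([520.6,304,180],37)
print(arm.get_obs()['q'])
```

```text
at [ 416.2 -146.8  231.4] [-179.9    0.    35.8] -> rotate tool z by -1.16 THEN shift [ 354.7 -297.2   51.4]
[-2.80196030e+01  1.33821503e+01  1.13902292e+02  3.62779388e-03
  5.27884875e+01  2.61362347e+01]
```

Emit:
{"api": "play_rows", "payload": {
  "xyz": [
    [35,-30,0],
    [35,-30,0],
    [36,-30,0],
    [35,-30,0],
    [36,-30,5]
  ],
  "rot": [
    [0,0,-1.2],
    [0,0,0],
    [0,0,0],
    [0,0,0],
    [0,0,0]
  ],
  "fingers": [0,0,0,0,0]
}}

```text
t: 11.7
position: [467.1, 81.5, 226.9]
ee_rot: [180.0, -0.0, 37.4]
wrist_force: [0.7, -0.1, 0.1]
gripper_width: 47.3
grasp_force: 0.0
```

Emit:
{"api": "play_rows", "payload": {
  "xyz": [
    [35,-30,10],
    [35,-30,10],
    [36,-30,10],
    [36,-30,10],
    [36,-28,5],
    [0,0,0],
    [0,0,0]
  ],
  "rot": [
    [0,0,0],
    [0,0,0],
    [0,0,0],
    [0,0,0],
    [0,0,0],
    [0,0,0],
    [0,0,0]
  ],
  "fingers": [0,0,0,0,0,0,0]
}}

```text
t: 12.4
position: [517.9, 305.9, 180.7]
ee_rot: [-180.0, 0.1, 37.5]
wrist_force: [-1.1, -0.2, -0.2]
gripper_width: 47.5
grasp_force: 0.0
```

```bash
cat >> h.py <<'E'
def cassettes(c='wrist',fn=None):
    o,im,d=shot(c,fn); P=cloud(c,o,d); out=[]
    for r in viewer.silhouettes(c,'cassette_1')[:6]:
        Q=P[r['mask']&(d>0)]; Q=Q[(Q[:,2]>10)&(Q[:,2]<26)]
        if len(Q)<40 or r['confidence']<.3: continue
        (x,y),(w,h),a=cv2.minAreaRect(Q[:,:2].astype(np.float32))
        if w<h: w,h,a=h,w,a+90
        a=(a+90)%180-90; out.append((x,y,a,w,h)); print(c,round(r['confidence'],2),'centre %.1f %.1f axis %.1f size %.1f %.1f'%(x,y,a,w,h),'ztop %.1f'%np.percentile(Q[:,2],97))
    return out
E
python3 - <<'E'
from h import *
print(arm.get_obs()['position'],arm.get_obs()['ee_rot'])
cassettes('wrist','w5.png'); cassettes('top')
E
```

```text
[517.93263064 305.87346167 180.74691064] [-1.79975216e+02  1.22223164e-01  3.74850979e+01]
wrist 0.82 centre 433.5 188.2 axis 69.6 size 41.2 33.9 ztop 18.3
wrist 0.65 centre 496.7 285.6 axis 37.0 size 91.3 34.0 ztop 18.5
wrist 0.56 centre 417.4 256.0 axis 74.7 size 100.4 36.4 ztop 18.4
top 0.8 centre 407.1 231.7 axis 73.6 size 53.2 34.6 ztop 20.7
top 0.71 centre 494.9 271.0 axis 27.0 size 98.0 24.5 ztop 20.7
top 0.62 centre 420.3 158.7 axis 70.2 size 98.8 34.3 ztop 20.3
```

View pics/w5.png

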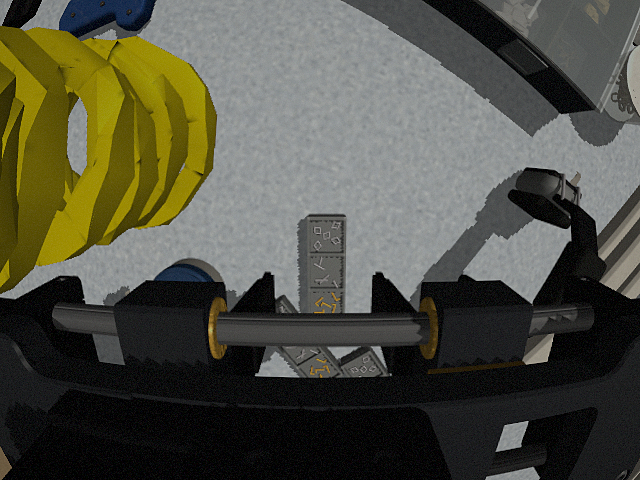

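The picture shows C under the tool, with its far end at (323,215). The hose stays clear on the left, and the ear defenders are on the right near (545,195). I'll go down on C's far end.

Emit:
{"api": "play_rows", "payload": {
  "xyz": [
    [4,3,35],
    [0,0,35],
    [0,0,35],
    [0,0,30],
    [0,0,22],
    [0,0,0],
    [0,0,0],
    [0,0,0]
  ],
  "rot": [
    [0,0,0.5],
    [0,0,0],
    [0,0,0],
    [0,0,0],
    [0,0,0],
    [0,0,0],
    [0,0,0],
    [0,0,0]
  ],
  "fingers": [0,0,0,0,0,0,0,0]
}}

```text
t: 13.4
position: [524.0, 305.6, 26.7]
ee_rot: [180.0, -0.1, 36.9]
wrist_force: [-0.0, 0.2, -0.4]
gripper_width: 47.6
grasp_force: 0.0
```

Run:
```python
from h import *
o=arm.get_obs(); print(o['position'],o['ee_rot'],o['wrist_force'])
cassettes('wrist')
```

```text
[524.03446468 305.63048771  26.68027082] [ 1.79974304e+02 -1.26943589e-01  3.68793361e+01] [-0.04776997  0.1989152  -0.4024994 ]
wrist 0.73 centre 511.1 296.5 axis 37.4 size 56.0 34.1 ztop 18.4
```

Emit:
{"api": "play_rows", "payload": {
  "xyz": [
    [0,0,3],
    [0,0,0],
    [0,0,0],
    [0,0,0],
    [0,0,0],
    [0,0,0],
    [0,0,0]
  ],
  "rot": [
    [0,0,0],
    [0,0,0],
    [0,0,0],
    [0,0,0],
    [0,0,0],
    [0,0,0],
    [0,0,0]
  ],
  "fingers": [0,-0.5,-0.5,-0.5,-0.5,-0.5,-0.5],
  "squeeze": 25
}}

```text
t: 14.2
position: [523.3, 305.7, 22.2]
ee_rot: [-180.0, -0.0, 36.9]
wrist_force: [0.2, -0.2, 2.7]
gripper_width: 33.5
grasp_force: 25.0
```

Emit:
{"api": "play_rows", "payload": {
  "xyz": [
    [0,0,-20],
    [0,0,-45],
    [0,0,-45],
    [0,0,-45],
    [0,0,-45],
    [0,0,0]
  ],
  "rot": [
    [0,0,0],
    [0,0,0],
    [0,0,0],
    [0,0,0],
    [0,0,0],
    [0,0,0]
  ],
  "fingers": [-0.5,-0.5,-0.5,-0.5,-0.5,-0.5]
}}

```text
t: 14.8
position: [525.0, 306.5, 228.0]
ee_rot: [179.9, -0.5, 36.9]
wrist_force: [0.8, 0.9, -1.9]
gripper_width: 33.9
grasp_force: 25.0
```

Emit:
{"api": "play_rows", "payload": {
  "xyz": [
    [-34,28,0],
    [-34,28,0],
    [-34,28,0],
    [-34,28,0],
    [-34,28,0],
    [-34,28,0],
    [-34,28,0],
    [-34,28,0]
  ],
  "rot": [
    [0,0,0],
    [0,0,0],
    [0,0,0],
    [0,0,0],
    [0,0,0],
    [0,0,0],
    [0,0,0],
    [0,0,0]
  ],
  "fingers": [-0.5,-0.5,-0.5,-0.5,-0.5,-0.5,-0.5,-0.5]
}}

```text
t: 15.6
position: [439.3, -38.2, 221.4]
ee_rot: [-180.0, 0.0, 36.9]
wrist_force: [0.8, 1.0, -0.6]
gripper_width: 33.6
grasp_force: 25.0
```

Emit:
{"api": "play_rows", "payload": {
  "xyz": [
    [-34,28,0],
    [-34,28,0],
    [0,0,0],
    [0,0,0],
    [0,0,0],
    [0,0,0],
    [0,0,0],
    [0,0,0]
  ],
  "rot": [
    [0,0,0],
    [0,0,0],
    [0,0,-8.5],
    [0,0,-8.5],
    [0,0,-8.5],
    [0,0,-8.5],
    [0,0,-8.5],
    [0,0,-8.5]
  ],
  "fingers": [-0.5,-0.5,-0.5,-0.5,-0.5,-0.5,-0.5,-0.5]
}}

```text
t: 16.4
position: [419.2, -122.3, 221.2]
ee_rot: [-179.9, -0.0, 88.3]
wrist_force: [-1.3, -0.1, -1.3]
gripper_width: 33.9
grasp_force: 25.0
```

Emit:
{"api": "play_rows", "payload": {
  "xyz": [
    [0,0,0],
    [0,0,0],
    [0,0,0],
    [0,0,0],
    [0,0,0],
    [0,0,0],
    [0,0,0],
    [0,0,0]
  ],
  "rot": [
    [0,0,-8.5],
    [0,0,-8.5],
    [0,0,-8.5],
    [0,0,-8.5],
    [0,0,-8.5],
    [0,0,-8.5],
    [0,0,-8.5],
    [0,0,-8.5]
  ],
  "fingers": [-0.5,-0.5,-0.5,-0.5,-0.5,-0.5,-0.5,-0.5]
}}

```text
t: 17.2
position: [419.2, -122.2, 221.2]
ee_rot: [180.0, -0.1, 156.3]
wrist_force: [0.4, 0.6, -0.6]
gripper_width: 34.1
grasp_force: 25.0
```

Emit:
{"api": "play_rows", "payload": {
  "xyz": [
    [0,0,0],
    [0,0,0],
    [0,0,0]
  ],
  "rot": [
    [0,0,-8.5],
    [0,0,-3],
    [0,0,0]
  ],
  "fingers": [-0.5,-0.5,-0.5]
}}

```text
t: 17.5
position: [419.2, -122.3, 221.3]
ee_rot: [180.0, -0.1, 167.4]
wrist_force: [0.0, 0.3, -0.7]
gripper_width: 33.7
grasp_force: 25.0
```

Run:
```python
from h import *
rel(toW(-172,-34.5,80),180+cad()['yaw'])
```

```text
at [ 419.2 -122.3  221.3] [ 1.800e+02 -1.000e-01  1.674e+02] -> rotate tool z by 0.0 THEN shift [  8.2 -33.2 141.3]
```

Now I'll lower it to a hover, look at the cassette and the bay together, and correct.

Emit:
{"api": "play_rows", "payload": {
  "xyz": [
    [4,-17,35],
    [4,-16,35],
    [0,0,35],
    [0,0,36],
    [0,0,0],
    [0,0,0]
  ],
  "rot": [
    [0,0,0],
    [0,0,0],
    [0,0,0],
    [0,0,0],
    [0,0,0],
    [0,0,0]
  ],
  "fingers": [-0.5,-0.5,-0.5,-0.5,-0.5,-0.5]
}}

```text
t: 18.1
position: [404.4, -152.7, 81.1]
ee_rot: [180.0, -0.1, 167.4]
wrist_force: [1.1, 0.9, -0.9]
gripper_width: 33.7
grasp_force: 25.0
```

```bash
cat >> h.py <<'E'
def held(zlo,zhi,fn=None,x=(-240,-60),dy=40):
    o,im,d=shot('wrist',fn); C=toC(cloud('wrist',o,d).reshape(-1,3)); t=toC(o['position'])
    print('TCP caddy',np.round(t,1),o['ee_rot'])
    s=C[(C[:,2]>zlo)&(C[:,2]<zhi)&(abs(C[:,1]-t[1])<dy)&(C[:,0]>x[0])&(C[:,0]<x[1])]
    for a in range(x[0],x[1],8):
        k=s[(s[:,0]>=a)&(s[:,0]<a+8)]
        if len(k)>8: print(a+4,len(k),np.round(np.percentile(k[:,1],[2,98]),1),np.round(np.percentile(k[:,2],[5,95]),1),end=' | ')
    print(); return C
E
python3 - <<'E'
from h import *
C=held(62,90,'w6.png')
# rails
for q in (-59.5,-9.5,40.5,90.5):
    k=C[(abs(C[:,0]+92)<10)&(abs(C[:,1]-q)<11)&(C[:,2]>6.5)&(C[:,2]<14)]
    if len(k)>10: print('rail',q,np.percentile(k[:,1],[2,98]),len(k))
E
```

```text
TCP caddy [-171.7  -34.2   81.1] [ 1.79964698e+02 -1.03836156e-01  1.67352916e+02]
-180 2197 [-56.6 -11.4] [64.2 87.5] | -172 1296 [-50.8 -16.9] [71.5 78.1] | -164 240 [-48.4 -19.6] [71.3 75. ] | -148 536 [-50.2 -17.2] [72.5 77.6] | -140 983 [-50.4 -17.8] [71.4 76.7] | -132 628 [-49.6 -18.1] [71.3 76.4] | 
rail -59.5 [-65.53308786 -58.42684865] 167
rail -9.5 [-9.54779782 -3.46350966] 149
```

View pics/w6.png

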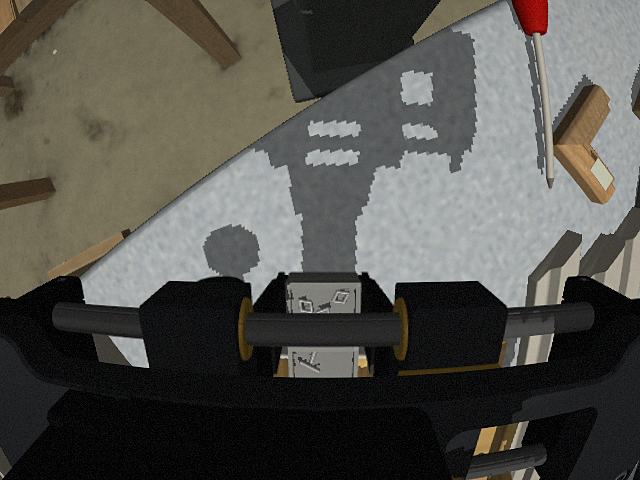

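Nothing odd in the picture: the held cassette is straight at (323,320). It measures y = -33.9 against the bay's -34.5, so I'll shift 0.5 mm and lower.

Emit:
{"api": "play_rows", "payload": {
  "xyz": [
    [0,-0.5,20],
    [0,0,15],
    [0,0,10],
    [0,0,5],
    [0,0,3],
    [0,0,0],
    [0,0,0]
  ],
  "rot": [
    [0,0,0],
    [0,0,0],
    [0,0,0],
    [0,0,0],
    [0,0,0],
    [0,0,0],
    [0,0,0]
  ],
  "fingers": [-0.5,-0.5,-0.5,-0.5,-0.5,-0.5,-0.5]
}}

```text
t: 18.85
position: [404.6, -153.4, 28.5]
ee_rot: [-180.0, 0.0, 167.4]
wrist_force: [-0.7, -0.4, -0.2]
gripper_width: 33.6
grasp_force: 25.0
```

Run:
```python
from h import *
C=held(6,40)
```

```text
TCP caddy [-171.3  -34.8   28.5] [-1.79994506e+02  3.54471369e-02  1.67407929e+02]
-180 2331 [-57.5 -11.6] [ 9.9 37. ] | -172 1304 [-51.4 -17.4] [18.8 26.5] | -164 311 [-49.4 -19.7] [18.7 22.8] | -148 495 [-51. -18.] [20.5 25. ] | -140 961 [-50.9 -18.4] [18.9 24.1] | -132 689 [-50.2 -18.6] [18.8 23.9] |
```

Emit:
{"api": "play_rows", "payload": {
  "xyz": [
    [-4,0,1.5],
    [-6,0,0],
    [-7,0,0],
    [-7,0,0],
    [-7,0,0],
    [-7,0,0],
    [-6,0,0],
    [0,0,0]
  ],
  "rot": [
    [0,0,0],
    [0,0,0],
    [0,0,0],
    [0,0,0],
    [0,0,0],
    [0,0,0],
    [0,0,0],
    [0,0,0]
  ],
  "fingers": [-0.5,-0.5,-0.5,-0.5,-0.5,-0.5,-0.5,-0.5]
}}

```text
t: 19.7
position: [448.2, -163.2, 26.5]
ee_rot: [-180.0, 0.0, 167.4]
wrist_force: [-0.1, 0.1, -1.0]
gripper_width: 34.0
grasp_force: 25.0
```

Run:
```python
from h import *
o=arm.get_obs(); print(toC(o['position']),o['wrist_force'],o['moment'])
```

```text
[-126.64950809  -34.86133761   26.51650963] [-0.08793184  0.12271884 -0.9781448 ] [ 0.00111105  0.07689528 -0.01192203]
```

Emit:
{"api": "play_rows", "payload": {
  "xyz": [
    [0,0,0],
    [0,0,0],
    [0,0,0],
    [0,0,0],
    [0,0,-20],
    [15,0,-10],
    [17,0,0],
    [0,0,0]
  ],
  "rot": [
    [0,0,0],
    [0,0,0],
    [0,0,0],
    [0,0,0],
    [0,0,0],
    [0,0,0],
    [0,0,0],
    [0,0,0]
  ],
  "fingers": [-0.1,-0.1,-0.1,-0.1,-0.1,-1,-1,-1]
}}

```text
t: 20.5
position: [414.6, -155.4, 56.8]
ee_rot: [180.0, -0.1, 167.4]
wrist_force: [-0.5, -0.0, -0.0]
gripper_width: 24.2
grasp_force: 0.0
```

Emit:
{"api": "play_rows", "payload": {
  "xyz": [
    [0,0,0],
    [0,0,0],
    [0,0,0],
    [0,0,10],
    [0,0,12],
    [0,0,9],
    [0,0,0],
    [0,0,0]
  ],
  "rot": [
    [0,0,0],
    [0,0,0],
    [0,0,0],
    [0,0,0],
    [0,0,0],
    [0,0,0],
    [0,0,0],
    [0,0,0]
  ],
  "fingers": [-1,-1,-1,-1,-1,-1,-1,-1]
}}

```text
t: 21.3
position: [416.1, -155.9, 25.2]
ee_rot: [180.0, -0.0, 167.4]
wrist_force: [0.1, -0.3, 1.0]
gripper_width: 0.4
grasp_force: 0.0
```

Run:
```python
from h import *
C=held(6,40)
```

```text
TCP caddy [-159.6  -34.7   25.2] [ 1.79980465e+02 -4.99706122e-02  1.67411366e+02]
-172 479 [-40.1 -28.8] [ 8.3 37.8] | -132 12 [-34.8 -34.3] [15.7 17. ] | -124 25 [-35.6 -34.3] [15.4 18.6] | -116 11 [-36.3 -35.3] [16.1 18.3] |
```

Emit:
{"api": "play_rows", "payload": {
  "xyz": [
    [-8,0,0],
    [-8,0,0],
    [-8,0,0],
    [-7,0,0],
    [-6,0,0],
    [-4,0,0],
    [-3,0,0],
    [0,0,0]
  ],
  "rot": [
    [0,0,0],
    [0,0,0],
    [0,0,0],
    [0,0,0],
    [0,0,0],
    [0,0,0],
    [0,0,0],
    [0,0,0]
  ],
  "fingers": [-1,-1,-1,-1,-1,-1,-1,-1]
}}

```text
t: 22.15
position: [457.9, -165.0, 25.4]
ee_rot: [180.0, -0.2, 167.4]
wrist_force: [-5.8, 0.8, 3.8]
gripper_width: 0.4
grasp_force: 3.0
```

Emit:
{"api": "play_rows", "payload": {
  "xyz": [
    [-2,0,0],
    [0,0,0]
  ],
  "rot": [
    [0,0,0],
    [0,0,0]
  ],
  "fingers": [-1,-1]
}}

```text
t: 22.35
position: [458.1, -164.8, 25.2]
ee_rot: [179.9, -0.4, 167.4]
wrist_force: [-14.6, 0.0, 8.7]
gripper_width: 0.5
grasp_force: 7.1
```

Run:
```python
from h import *
o=arm.get_obs(); print(toC(o['position']),o['wrist_force'],o['moment'])
```

```text
[-116.67739446  -34.35130642   25.24437479] [-1.46315335e+01  9.40629915e-04  8.72420133e+00] [-0.01374939  2.51780627 -0.02189268]
```

Emit:
{"api": "play_rows", "payload": {
  "xyz": [
    [15,0,0],
    [0,0,-40],
    [5,5,-50],
    [5,5,-50],
    [5,5,-40],
    [0,0,0],
    [0,0,0]
  ],
  "rot": [
    [0,0,0],
    [0,0,0],
    [0,0,0],
    [0,0,0],
    [0,0,0],
    [0,0,0],
    [0,0,0]
  ],
  "fingers": [0,0,0,0,0,0,0]
}}

```text
t: 23.05
position: [435.3, -144.9, 205.2]
ee_rot: [-180.0, 0.1, 167.4]
wrist_force: [0.2, -0.5, 0.2]
gripper_width: 46.4
grasp_force: 0.0
```

Run:
```python
from h import *
C=held(12,30,'w7.png',x=(-130,-70),dy=60)
k=C[(abs(C[:,1]+34.5)<14)&(C[:,2]>12)&(C[:,2]<28)&(C[:,0]>-125)&(C[:,0]<-70)]
print('rear edge',np.percentile(k[:,0],[1,3,10]),len(k))
cassettes('wrist'); cassettes('top')
```

```text
TCP caddy [-143.3  -19.9  205.2] [-1.79974697e+02  1.25030182e-01  1.67423749e+02]
-110 153 [-63.6  39.6] [12.9 20.5] | -102 277 [-50.6 -17.4] [14.4 21.6] | -94 286 [-50.9 -17.4] [15.4 21.1] | -86 284 [-51.  -17.4] [15.5 20.8] | -78 523 [-63.8  16.7] [14.6 29.4] | -70 32 [-44.8 -20.3] [15.5 17.7] | 
rear edge [-104.82871042 -104.64421088 -103.54256787] 906
wrist 0.84 centre 408.8 229.8 axis 74.7 size 50.4 34.4 ztop 19.4
wrist 0.81 centre 422.3 157.7 axis 70.5 size 105.9 35.4 ztop 18.9
wrist 0.65 centre 485.0 -170.9 axis 77.5 size 34.2 32.4 ztop 21.6
top 0.72 centre 419.8 158.8 axis 69.6 size 100.7 34.2 ztop 20.2
top 0.57 centre 420.8 278.1 axis 73.3 size 52.8 33.0 ztop 19.9
```

View pics/w7.png

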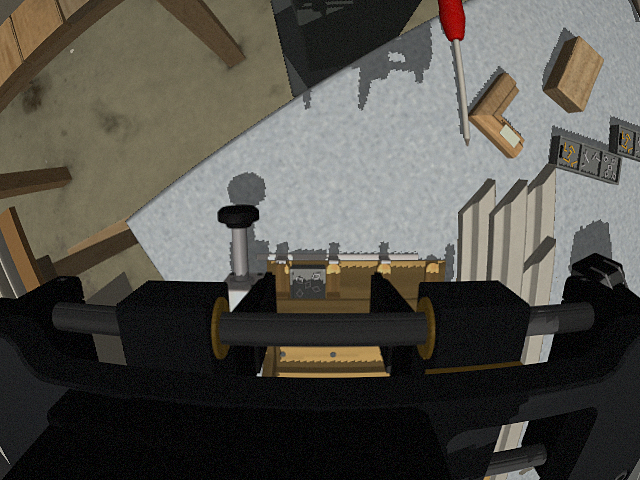

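The picture shows C home in the right bay at (307,280). Its rear edge measures x = -104.8, which is home, and the comb stands clear of the mouths. Now cassette B.

Emit:
{"api": "play_rows", "payload": {
  "xyz": [
    [0,0,0],
    [0,0,0],
    [0,0,0],
    [0,0,0],
    [0,0,0],
    [0,0,0],
    [0,0,0],
    [0,0,0]
  ],
  "rot": [
    [0,0,8.5],
    [0,0,8.5],
    [0,0,8.5],
    [0,0,8.5],
    [0,0,8.5],
    [0,0,8.5],
    [0,0,8.5],
    [0,0,8.5]
  ],
  "fingers": [0,0,0,0,0,0,0,0]
}}

```text
t: 24.1
position: [435.0, -145.0, 203.6]
ee_rot: [-179.9, -0.1, 99.0]
wrist_force: [-0.0, -0.8, 0.1]
gripper_width: 47.4
grasp_force: 0.0
```

Emit:
{"api": "play_rows", "payload": {
  "xyz": [
    [0,0,0],
    [0,0,0],
    [0,0,0],
    [0,0,0]
  ],
  "rot": [
    [0,0,8.5],
    [0,0,8.5],
    [0,0,8.5],
    [0,0,0]
  ],
  "fingers": [0,0,0,0]
}}

```text
t: 24.5
position: [435.0, -144.9, 203.8]
ee_rot: [-179.9, -0.0, 73.8]
wrist_force: [-0.9, -0.4, 0.5]
gripper_width: 47.6
grasp_force: 0.0
```

Run:
```python
from h import *
rel([424.6,290.2,150],73.5)
```

```text
at [ 435.  -144.9  203.8] [-179.9   -0.    73.8] -> rotate tool z by 0.27 THEN shift [ 414.3 -133.6   53.8]
```

Emit:
{"api": "play_rows", "payload": {
  "xyz": [
    [41,-13,0],
    [41,-13,0],
    [42,-14,0],
    [41,-13,0],
    [42,-14,0],
    [41,-13,10]
  ],
  "rot": [
    [0,0,0.3],
    [0,0,0],
    [0,0,0],
    [0,0,0],
    [0,0,0],
    [0,0,0]
  ],
  "fingers": [0,0,0,0,0,0]
}}

```text
t: 25.1
position: [428.2, 117.4, 194.8]
ee_rot: [179.9, -0.0, 73.9]
wrist_force: [0.6, 0.1, 0.9]
gripper_width: 47.5
grasp_force: 0.0
```

Emit:
{"api": "play_rows", "payload": {
  "xyz": [
    [42,-14,11],
    [41,-13,11],
    [42,-14,11],
    [41,-13,11],
    [0,0,0],
    [0,0,0]
  ],
  "rot": [
    [0,0,0],
    [0,0,0],
    [0,0,0],
    [0,0,0],
    [0,0,0],
    [0,0,0]
  ],
  "fingers": [0,0,0,0,0,0]
}}

```text
t: 25.7
position: [422.6, 290.4, 149.7]
ee_rot: [-179.9, 0.1, 73.9]
wrist_force: [-0.4, -0.0, -0.1]
gripper_width: 47.9
grasp_force: 0.0
```

```bash
cat >> h.py <<'E'
def grasp(axis_hint,off=38):
    """nearest cassette below tool: far end (tool +x side) -> grip point"""
    o=arm.get_obs(); p=o['position']; L=cassettes('wrist'); out=min(L,key=lambda r:np.hypot(r[0]-p[0],r[1]-p[1]))
    a=np.radians(out[2]); u=np.array([np.cos(a),np.sin(a)])
    h=np.radians(axis_hint)
    if u@[np.cos(h),np.sin(h)]<0: u=-u
    end=np.array(out[:2])+u*out[3]/2; g=end-u*(50-off); print('end',end,'grip',g)
    rel([g[0],g[1],23],np.degrees(np.arctan2(u[1],u[0])))
E
python3 - <<'E'
from h import *
grasp(73.5)
E
```

```text
wrist 0.91 centre 428.1 174.9 axis 70.7 size 35.6 34.0 ztop 18.3
wrist 0.66 centre 420.3 267.5 axis 73.2 size 77.6 34.4 ztop 18.5
end [431.55615845 304.60689668] grip [428.0880761  293.11897238]
at [423.2 289.2 150.5] [-180.     0.    73.7] -> rotate tool z by 0.5 THEN shift [  5.1   3.6 127.5]
```

Emit:
{"api": "play_rows", "payload": {
  "xyz": [
    [4,3.5,30],
    [0,0,35],
    [0,0,30],
    [0,0,22],
    [0,0,7],
    [0,0,0],
    [0,0,0]
  ],
  "rot": [
    [0,0,0.5],
    [0,0,0],
    [0,0,0],
    [0,0,0],
    [0,0,0],
    [0,0,0],
    [0,0,0]
  ],
  "fingers": [0,0,0,0,0,0,0]
}}

```text
t: 26.5
position: [428.3, 292.7, 27.7]
ee_rot: [179.9, -0.1, 73.1]
wrist_force: [-0.8, 0.0, 0.8]
gripper_width: 47.6
grasp_force: 0.0
```

Run:
```python
from h import *
grasp(73.5)
```

```text
wrist 0.86 centre 423.0 276.8 axis 72.9 size 58.1 33.9 ztop 18.4
end [431.51880712 304.61653201] grip [427.99635973 293.14516049]
at [428.2 293.   27.8] [ 1.799e+02 -1.000e-01  7.310e+01] -> rotate tool z by 0.18 THEN shift [ 0.1 -0.3  4.8]
```

Emit:
{"api": "play_rows", "payload": {
  "xyz": [
    [0,0,4.5],
    [0,0,0],
    [0,0,0],
    [0,0,0],
    [0,0,0],
    [0,0,0],
    [0,0,0]
  ],
  "rot": [
    [0,0,0],
    [0,0,0],
    [0,0,0],
    [0,0,0],
    [0,0,0],
    [0,0,0],
    [0,0,0]
  ],
  "fingers": [0,-0.5,-0.5,-0.5,-0.5,-0.5,-0.5],
  "squeeze": 25
}}

```text
t: 27.3
position: [427.7, 293.0, 22.2]
ee_rot: [180.0, -0.0, 73.1]
wrist_force: [-0.7, -0.2, 3.0]
gripper_width: 33.8
grasp_force: 25.0
```

Emit:
{"api": "play_rows", "payload": {
  "xyz": [
    [0,0,-20],
    [0,0,-45],
    [0,0,-45],
    [0,0,-45],
    [0,0,-30],
    [0,0,0]
  ],
  "rot": [
    [0,0,0],
    [0,0,0],
    [0,0,0],
    [0,0,0],
    [0,0,0],
    [0,0,0]
  ],
  "fingers": [-0.5,-0.5,-0.5,-0.5,-0.5,-0.5]
}}

```text
t: 27.9
position: [428.8, 293.5, 210.9]
ee_rot: [179.7, -0.3, 73.1]
wrist_force: [0.4, -0.4, -1.6]
gripper_width: 33.9
grasp_force: 25.0
```

Run:
```python
from h import *
rel(toW(-150,15.5,205))
```

```text
at [428.8 293.5 210.9] [179.7  -0.3  73.1] -> rotate tool z by -0.0 THEN shift [-382.9  124.1    5.9]
```

Emit:
{"api": "play_rows", "payload": {
  "xyz": [
    [-42,14,0],
    [-43,14,0],
    [-42,13,0],
    [-43,14,0],
    [-42,14,0],
    [-43,14,0],
    [-42,13,0],
    [-43,14,0]
  ],
  "rot": [
    [0,0,0],
    [0,0,0],
    [0,0,0],
    [0,0,0],
    [0,0,0],
    [0,0,0],
    [0,0,0],
    [0,0,0]
  ],
  "fingers": [-0.5,-0.5,-0.5,-0.5,-0.5,-0.5,-0.5,-0.5]
}}

```text
t: 28.7
position: [433.3, -66.0, 206.1]
ee_rot: [-179.9, -0.0, 73.1]
wrist_force: [1.1, -0.0, -0.0]
gripper_width: 33.9
grasp_force: 25.0
```

Emit:
{"api": "play_rows", "payload": {
  "xyz": [
    [-42,14,0],
    [0,0,0],
    [0,0,0],
    [0,0,0],
    [0,0,0],
    [0,0,0],
    [0,0,0],
    [0,0,0]
  ],
  "rot": [
    [0,0,0],
    [0,0,-8.5],
    [0,0,-8.5],
    [0,0,-8.5],
    [0,0,-8.5],
    [0,0,-8.5],
    [0,0,-8.5],
    [0,0,-8.5]
  ],
  "fingers": [-0.5,-0.5,-0.5,-0.5,-0.5,-0.5,-0.5,-0.5]
}}

```text
t: 29.5
position: [434.8, -108.5, 205.9]
ee_rot: [-180.0, -0.1, 133.0]
wrist_force: [0.8, 1.0, -1.1]
gripper_width: 33.7
grasp_force: 25.0
```

Emit:
{"api": "play_rows", "payload": {
  "xyz": [
    [0,0,0],
    [0,0,0],
    [0,0,0],
    [0,0,0],
    [0,0,0],
    [0,0,0]
  ],
  "rot": [
    [0,0,-8.5],
    [0,0,-8.5],
    [0,0,-8.5],
    [0,0,-8.5],
    [0,0,-0.8],
    [0,0,0]
  ],
  "fingers": [-0.5,-0.5,-0.5,-0.5,-0.5,-0.5]
}}

```text
t: 30.1
position: [435.0, -108.6, 206.4]
ee_rot: [180.0, -0.1, 167.2]
wrist_force: [0.1, 0.2, -0.3]
gripper_width: 33.9
grasp_force: 25.0
```

Run:
```python
from h import *
rel(toW(-172,15.5,80),180+cad()['yaw'])
```

```text
at [ 435.  -108.6  206.4] [ 1.800e+02 -1.000e-01  1.672e+02] -> rotate tool z by -0.24 THEN shift [ 2.060e+01 -1.000e-01  1.264e+02]
```

Emit:
{"api": "play_rows", "payload": {
  "xyz": [
    [10,0,32],
    [11,0,32],
    [0,0,32],
    [0,0,30],
    [0,0,0],
    [0,0,0]
  ],
  "rot": [
    [0,0,-0.2],
    [0,0,0],
    [0,0,0],
    [0,0,0],
    [0,0,0],
    [0,0,0]
  ],
  "fingers": [-0.5,-0.5,-0.5,-0.5,-0.5,-0.5]
}}

```text
t: 30.7
position: [414.8, -104.1, 81.2]
ee_rot: [180.0, -0.1, 167.5]
wrist_force: [-0.2, -0.3, -0.3]
gripper_width: 33.8
grasp_force: 25.0
```

Run:
```python
from h import *
C=held(62,90)
```

```text
TCP caddy [-172.1   15.5   81.2] [ 1.79980419e+02 -7.85990747e-02  1.67495067e+02]
-180 2259 [-6.8 38.5] [64.1 87.5] | -172 1273 [-1.  32.8] [71.5 77.9] | -164 181 [ 1.5 30.2] [71.3 74.5] | -148 596 [-0.3 32.5] [72.2 77.5] | -140 945 [-0.6 31.8] [71.4 76.7] | -132 598 [-0.2 31.2] [71.3 76.3] |
```

Emit:
{"api": "play_rows", "payload": {
  "xyz": [
    [0,-0.4,20],
    [0,0,15],
    [0,0,10],
    [0,0,5],
    [0,0,3.5],
    [0,0,0],
    [0,0,0]
  ],
  "rot": [
    [0,0,0],
    [0,0,0],
    [0,0,0],
    [0,0,0],
    [0,0,0],
    [0,0,0],
    [0,0,0]
  ],
  "fingers": [-0.5,-0.5,-0.5,-0.5,-0.5,-0.5,-0.5]
}}

```text
t: 31.45
position: [414.9, -104.5, 28.0]
ee_rot: [-180.0, 0.0, 167.6]
wrist_force: [0.5, -0.4, -1.4]
gripper_width: 33.8
grasp_force: 25.0
```

Emit:
{"api": "play_rows", "payload": {
  "xyz": [
    [-4,0,1.5],
    [-6,0,0],
    [-7,0,0],
    [-7,0,0],
    [-7,0,0],
    [-7,0,0],
    [-6.5,0,0],
    [0,0,0]
  ],
  "rot": [
    [0,0,0],
    [0,0,0],
    [0,0,0],
    [0,0,0],
    [0,0,0],
    [0,0,0],
    [0,0,0],
    [0,0,0]
  ],
  "fingers": [-0.5,-0.5,-0.5,-0.5,-0.5,-0.5,-0.5,-0.5]
}}

```text
t: 32.25
position: [459.1, -114.3, 26.0]
ee_rot: [-180.0, 0.0, 167.6]
wrist_force: [0.3, -1.1, -0.6]
gripper_width: 34.0
grasp_force: 25.0
```

Run:
```python
from h import *
o=arm.get_obs(); print(toC(o['position']),o['wrist_force'],o['moment'])
```

```text
[-126.66270681   15.22404373   26.04400856] [ 0.29430279 -1.06802593 -0.62424489] [ 0.05847366  0.01484316 -0.03643964]
```

Same release, step back and push as before.

Emit:
{"api": "play_rows", "payload": {
  "xyz": [
    [0,0,0],
    [0,0,0],
    [0,0,0],
    [0,0,0],
    [0,0,-20],
    [15,0,-10],
    [17,0,0],
    [0,0,0]
  ],
  "rot": [
    [0,0,0],
    [0,0,0],
    [0,0,0],
    [0,0,0],
    [0,0,0],
    [0,0,0],
    [0,0,0],
    [0,0,0]
  ],
  "fingers": [-0.1,-0.1,-0.1,-0.1,-0.1,-1,-1,-1]
}}

```text
t: 33.05
position: [425.4, -106.6, 56.4]
ee_rot: [180.0, -0.1, 167.6]
wrist_force: [-0.5, 0.1, -0.5]
gripper_width: 24.0
grasp_force: 0.0
```

Emit:
{"api": "play_rows", "payload": {
  "xyz": [
    [0,0,0],
    [0,0,0],
    [0,0,0],
    [0,0,10],
    [0,0,12],
    [0,0,9],
    [0,0,0],
    [0,0,0]
  ],
  "rot": [
    [0,0,0],
    [0,0,0],
    [0,0,0],
    [0,0,0],
    [0,0,0],
    [0,0,0],
    [0,0,0],
    [0,0,0]
  ],
  "fingers": [-1,-1,-1,-1,-1,-1,-1,-1]
}}

```text
t: 33.85
position: [426.8, -107.1, 24.7]
ee_rot: [180.0, -0.1, 167.6]
wrist_force: [0.1, -0.1, -0.2]
gripper_width: 0.8
grasp_force: 0.0
```

Emit:
{"api": "play_rows", "payload": {
  "xyz": [
    [-8,0,0],
    [-8,0,0],
    [-8,0,0],
    [-7,0,0],
    [-6,0,0],
    [-4,0,0],
    [-3,0,0],
    [0,0,0]
  ],
  "rot": [
    [0,0,0],
    [0,0,0],
    [0,0,0],
    [0,0,0],
    [0,0,0],
    [0,0,0],
    [0,0,0],
    [0,0,0]
  ],
  "fingers": [-1,-1,-1,-1,-1,-1,-1,-1]
}}

```text
t: 34.65
position: [468.8, -116.2, 24.9]
ee_rot: [180.0, -0.2, 167.6]
wrist_force: [-4.9, 0.7, 3.0]
gripper_width: 0.5
grasp_force: 2.6
```

Run:
```python
from h import *
o=arm.get_obs(); print(toC(o['position']),o['wrist_force'],o['moment'])
```

```text
[-116.77090251   15.47780536   24.93083843] [-4.92774961  0.73625447  2.97954596] [0.12918245 0.86473874 0.00746734]
```

Emit:
{"api": "play_rows", "payload": {
  "xyz": [
    [-2,0,0],
    [0,0,0],
    [17,0,0],
    [0,0,-45],
    [0,0,-50],
    [0,10,-50],
    [0,0,-30],
    [0,0,0]
  ],
  "rot": [
    [0,0,0],
    [0,0,0],
    [0,0,0],
    [0,0,0],
    [0,0,0],
    [0,0,0],
    [0,0,0],
    [0,0,0]
  ],
  "fingers": [-1,-1,0,0,0,0,0,0]
}}

```text
t: 35.45
position: [458.8, -104.1, 202.9]
ee_rot: [-179.9, 0.4, 167.6]
wrist_force: [-0.0, -0.5, -0.2]
gripper_width: 42.4
grasp_force: 0.0
```

```bash
cat >> h.py <<'E'
def rear():
    o,im,d=shot('wrist'); C=toC(cloud('wrist',o,d).reshape(-1,3))
    for y in (65.5,15.5,-34.5):
        k=C[(abs(C[:,1]-y)<14)&(C[:,2]>12)&(C[:,2]<28)&(C[:,0]>-125)&(C[:,0]<-80)]
        print('bay y',y,len(k),np.round(np.percentile(k[:,0],[1,3,10]),1) if len(k)>20 else None)
E
python3 - <<'E'
from h import *
rear()
cassettes('wrist'); cassettes('top')
rel([420,158.5,150],70.3); print(arm.get_obs()['ee_rot'])
E
```

```text
bay y 65.5 0 None
bay y 15.5 780 [-105.1 -105.  -104.5]
bay y -34.5 685 [-105.  -104.8 -104.3]
wrist 0.95 centre 422.3 158.4 axis 70.5 size 104.4 34.7 ztop 18.8
wrist 0.89 centre 485.2 -170.6 axis 77.3 size 33.7 32.6 ztop 21.4
wrist 0.55 centre 495.8 -122.0 axis 78.0 size 33.2 32.3 ztop 21.2
top 0.97 centre 420.2 158.8 axis 70.2 size 100.5 34.4 ztop 20.2
at [ 456.9 -103.7  197.9] [ 1.800e+02 -1.000e-01  1.676e+02] -> rotate tool z by 97.3 THEN shift [ 234.4 -123.2   47.9]
[ 1.79973610e+02 -1.30102201e-01  1.67597081e+02]
```

Emit:
{"api": "play_rows", "payload": {
  "xyz": [
    [0,0,0],
    [0,0,0],
    [0,0,0],
    [0,0,0],
    [0,0,0],
    [0,0,0],
    [0,0,0],
    [0,0,0]
  ],
  "rot": [
    [0,0,8.5],
    [0,0,8.5],
    [0,0,8.5],
    [0,0,8.5],
    [0,0,8.5],
    [0,0,8.5],
    [0,0,8.5],
    [0,0,8.5]
  ],
  "fingers": [0,0,0,0,0,0,0,0]
}}

```text
t: 36.5
position: [457.0, -103.8, 197.8]
ee_rot: [-179.9, -0.1, 99.3]
wrist_force: [0.0, -0.4, -0.6]
gripper_width: 47.3
grasp_force: 0.0
```

Emit:
{"api": "play_rows", "payload": {
  "xyz": [
    [0,0,0],
    [0,0,0],
    [0,0,0],
    [0,0,0],
    [45,-20,0],
    [45,-20,0],
    [45,-21,0],
    [46,-21,0]
  ],
  "rot": [
    [0,0,8.5],
    [0,0,8.5],
    [0,0,8.5],
    [0,0,3.8],
    [0,0,0],
    [0,0,0],
    [0,0,0],
    [0,0,0]
  ],
  "fingers": [0,0,0,0,0,0,0,0]
}}

```text
t: 37.3
position: [440.5, 95.2, 198.0]
ee_rot: [-179.9, 0.0, 70.3]
wrist_force: [0.2, 0.4, 0.6]
gripper_width: 47.9
grasp_force: 0.0
```

Emit:
{"api": "play_rows", "payload": {
  "xyz": [
    [46,-21,24],
    [46,-20,24],
    [0,0,0],
    [0,0,0]
  ],
  "rot": [
    [0,0,0],
    [0,0,0],
    [0,0,0],
    [0,0,0]
  ],
  "fingers": [0,0,0,0]
}}

```text
t: 37.7
position: [433.7, 184.1, 154.8]
ee_rot: [-179.9, 0.1, 70.4]
wrist_force: [0.1, 1.1, 0.0]
gripper_width: 47.8
grasp_force: 0.0
```

Run:
```python
from h import *
grasp(70.3)
```

```text
wrist 0.84 centre 425.0 166.1 axis 69.8 size 87.3 33.8 ztop 18.4
end [440.04435501 207.08252379] grip [435.89560098 195.82251313]
at [434.5 182.9 155.9] [-180.     0.    70.3] -> rotate tool z by 0.5 THEN shift [ 12.6  -3.2 132.9]
```

Emit:
{"api": "play_rows", "payload": {
  "xyz": [
    [12,-3,30],
    [0,0,35],
    [0,0,32],
    [0,0,22],
    [0,0,9],
    [0,0,0],
    [0,0,0]
  ],
  "rot": [
    [0,0,0.5],
    [0,0,0],
    [0,0,0],
    [0,0,0],
    [0,0,0],
    [0,0,0],
    [0,0,0]
  ],
  "fingers": [0,0,0,0,0,0,0]
}}

```text
t: 38.5
position: [436.2, 195.5, 29.0]
ee_rot: [179.9, -0.0, 69.8]
wrist_force: [-0.5, -0.6, 1.0]
gripper_width: 47.5
grasp_force: 0.0
```

Run:
```python
from h import *
grasp(70.3)
```

```text
wrist 0.81 centre 430.0 179.9 axis 70.2 size 57.9 33.7 ztop 18.2
end [439.84683244 207.13320248] grip [435.77897309 195.84371532]
at [436.2 195.9  29.3] [ 1.799e+02 -1.000e-01  6.980e+01] -> rotate tool z by -0.4 THEN shift [-0.2 -0.4  6.3]
```

Emit:
{"api": "play_rows", "payload": {
  "xyz": [
    [0,0,6],
    [0,0,0],
    [0,0,0],
    [0,0,0],
    [0,0,0],
    [0,0,0],
    [0,0,0]
  ],
  "rot": [
    [0,0,-0.4],
    [0,0,0],
    [0,0,0],
    [0,0,0],
    [0,0,0],
    [0,0,0],
    [0,0,0]
  ],
  "fingers": [0,-0.5,-0.5,-0.5,-0.5,-0.5,-0.5],
  "squeeze": 25
}}

```text
t: 39.3
position: [435.6, 196.1, 22.2]
ee_rot: [180.0, -0.0, 70.2]
wrist_force: [-0.3, 0.3, 1.8]
gripper_width: 33.7
grasp_force: 25.0
```

Emit:
{"api": "play_rows", "payload": {
  "xyz": [
    [0,0,-20],
    [0,0,-45],
    [0,0,-45],
    [0,0,-45],
    [0,0,-30],
    [0,0,0]
  ],
  "rot": [
    [0,0,0],
    [0,0,0],
    [0,0,0],
    [0,0,0],
    [0,0,0],
    [0,0,0]
  ],
  "fingers": [-0.5,-0.5,-0.5,-0.5,-0.5,-0.5]
}}

```text
t: 39.9
position: [436.8, 196.4, 210.7]
ee_rot: [179.7, -0.2, 70.2]
wrist_force: [0.0, 0.0, -1.1]
gripper_width: 33.3
grasp_force: 25.0
```

Run:
```python
from h import *
rel(toW(-165,65.5,205))
```

```text
at [436.8 196.4 210.7] [179.7  -0.2  70.2] -> rotate tool z by -0.0 THEN shift [-239.7   81.8    5.7]
```

Emit:
{"api": "play_rows", "payload": {
  "xyz": [
    [-40,14,0],
    [-40,13,0],
    [-40,14,0],
    [-40,13,0],
    [-40,14,0],
    [-40,14,0],
    [0,0,0],
    [0,0,0]
  ],
  "rot": [
    [0,0,0],
    [0,0,0],
    [0,0,0],
    [0,0,0],
    [0,0,0],
    [0,0,0],
    [0,0,-8.5],
    [0,0,-8.5]
  ],
  "fingers": [-0.5,-0.5,-0.5,-0.5,-0.5,-0.5,-0.5,-0.5]
}}

```text
t: 40.7
position: [430.9, -58.9, 205.9]
ee_rot: [-179.9, -0.0, 87.4]
wrist_force: [0.0, 1.1, -1.0]
gripper_width: 33.7
grasp_force: 25.0
```

Emit:
{"api": "play_rows", "payload": {
  "xyz": [
    [0,0,0],
    [0,0,0],
    [0,0,0],
    [0,0,0],
    [0,0,0],
    [0,0,0],
    [0,0,0],
    [0,0,0]
  ],
  "rot": [
    [0,0,-8.5],
    [0,0,-8.5],
    [0,0,-8.5],
    [0,0,-8.5],
    [0,0,-8.5],
    [0,0,-8.5],
    [0,0,-8.5],
    [0,0,-8.5]
  ],
  "fingers": [-0.5,-0.5,-0.5,-0.5,-0.5,-0.5,-0.5,-0.5]
}}

```text
t: 41.5
position: [431.0, -57.5, 206.0]
ee_rot: [-180.0, -0.1, 155.6]
wrist_force: [-0.5, -0.2, -0.5]
gripper_width: 33.8
grasp_force: 25.0
```

Emit:
{"api": "play_rows", "payload": {
  "xyz": [
    [0,0,0],
    [0,0,0],
    [0,0,0]
  ],
  "rot": [
    [0,0,-8.5],
    [0,0,-3.7],
    [0,0,0]
  ],
  "fingers": [-0.5,-0.5,-0.5]
}}

```text
t: 41.8
position: [431.1, -57.5, 206.1]
ee_rot: [180.0, -0.1, 167.5]
wrist_force: [-0.1, 0.2, -1.1]
gripper_width: 33.8
grasp_force: 25.0
```

Run:
```python
from h import *
rel(toW(-172,65.2,85),180+cad()['yaw'])
```

```text
at [431.1 -57.5 206.1] [ 1.800e+02 -1.000e-01  1.675e+02] -> rotate tool z by 0.01 THEN shift [  5.7   0.7 121.1]
```

Emit:
{"api": "play_rows", "payload": {
  "xyz": [
    [6,0.5,30],
    [0,0,30],
    [0,0,30],
    [0,0,30],
    [0,0,0],
    [0,0,0]
  ],
  "rot": [
    [0,0,0],
    [0,0,0],
    [0,0,0],
    [0,0,0],
    [0,0,0],
    [0,0,0]
  ],
  "fingers": [-0.5,-0.5,-0.5,-0.5,-0.5,-0.5]
}}

```text
t: 42.4
position: [425.5, -55.8, 87.0]
ee_rot: [180.0, -0.1, 167.3]
wrist_force: [0.6, -0.5, -0.5]
gripper_width: 33.6
grasp_force: 25.0
```

Run:
```python
from h import *
C=held(64,92)
m=C[(C[:,2]>8)&(C[:,2]<60)&(C[:,1]>84)&(C[:,1]<140)]
for x in range(-200,-100,10):
    k=m[(m[:,0]>=x)&(m[:,0]<x+10)]
    if len(k)>5: print(x,len(k),np.percentile(k[:,1],[1,50]),np.percentile(k[:,2],95))
T=np.array(shot('top')[2]); o=arm.get_obs(); C=toC(cloud('top',o,T).reshape(-1,3))
m=C[(C[:,2]>8)&(C[:,2]<60)&(C[:,1]>84)&(C[:,1]<160)]
for x in range(-200,-60,10):
    k=m[(m[:,0]>=x)&(m[:,0]<x+10)]
    if len(k)>5: print('top',x,len(k),np.percentile(k[:,1],[1,50]),np.percentile(k[:,2],95))
```

```text
TCP caddy [-172.1   65.    87. ] [ 1.79989214e+02 -1.07097302e-01  1.67339448e+02]
-180 2129 [43.4 87.2] [68.9 88.8] | -172 1275 [48.6 82.2] [77.3 83.3] | -164 159 [51.1 79.5] [77.3 80.3] | -148 590 [49. 82.] [78.4 83.3] | -140 970 [48.9 81.3] [77.3 82.6] | -132 585 [49.2 80.7] [77.1 82.1] | 
-190 97 [136.26677981 138.61549057] 24.444552746116056
-180 367 [127.95399237 134.09087421] 24.766565724406824
-170 440 [119.8109389  128.34491869] 24.73543837266651
-160 26 [117.48932981 119.51886819] 15.274570134546245
-110 59 [90.60997438 92.78327939] 11.075937269079862
top -110 27 [134.79852013 152.79891637] 47.11287749482625
top -100 51 [132.66807347 145.79583232] 44.814819055626714
top -90 56 [131.64914621 145.14976581] 45.836881200568214
top -80 59 [ 97.08040823 144.58256669] 46.142227662090974
top -70 54 [ 96.4133241  144.57175327] 46.25147126476908
```

Emit:
{"api": "play_rows", "payload": {
  "xyz": [
    [0,0,22],
    [0,0,18],
    [0,0,10],
    [0,0,5],
    [0,0,3.5],
    [0,0,0],
    [0,0,0]
  ],
  "rot": [
    [0,0,0],
    [0,0,0],
    [0,0,0],
    [0,0,0],
    [0,0,0],
    [0,0,0],
    [0,0,0]
  ],
  "fingers": [-0.5,-0.5,-0.5,-0.5,-0.5,-0.5,-0.5]
}}

```text
t: 43.2
position: [426.0, -55.8, 29.0]
ee_rot: [180.0, 0.0, 167.4]
wrist_force: [0.6, -0.1, -1.1]
gripper_width: 33.9
grasp_force: 25.0
```

Emit:
{"api": "play_rows", "payload": {
  "xyz": [
    [-4,0,2],
    [-6,0,0],
    [-7,0,0],
    [-7,0,0],
    [-7,0,0],
    [-7,0,0],
    [-6.5,0,0],
    [0,0,0]
  ],
  "rot": [
    [0,0,0],
    [0,0,0],
    [0,0,0],
    [0,0,0],
    [0,0,0],
    [0,0,0],
    [0,0,0],
    [0,0,0]
  ],
  "fingers": [-0.5,-0.5,-0.5,-0.5,-0.5,-0.5,-0.5,-0.5]
}}

```text
t: 44.0
position: [470.1, -65.7, 26.6]
ee_rot: [180.0, 0.0, 167.4]
wrist_force: [-0.0, 0.9, 0.1]
gripper_width: 33.9
grasp_force: 25.0
```

Run:
```python
from h import *
o=arm.get_obs(); print(toC(o['position']),o['wrist_force'],o['moment'])
```

```text
[-126.46221057   64.99844726   26.55667153] [-0.03215653  0.91898334  0.06355183] [-0.0016709   0.02428132 -0.00299931]
```

Emit:
{"api": "play_rows", "payload": {
  "xyz": [
    [0,0,0],
    [0,0,0],
    [0,0,0],
    [0,0,0],
    [0,0,-20],
    [15,0,-10],
    [17,0,0],
    [0,0,0]
  ],
  "rot": [
    [0,0,0],
    [0,0,0],
    [0,0,0],
    [0,0,0],
    [0,0,0],
    [0,0,0],
    [0,0,0],
    [0,0,0]
  ],
  "fingers": [-0.1,-0.1,-0.1,-0.1,-0.1,-1,-1,-1]
}}

```text
t: 44.8
position: [436.3, -58.0, 56.9]
ee_rot: [180.0, -0.1, 167.4]
wrist_force: [0.3, 0.0, 0.7]
gripper_width: 24.0
grasp_force: 0.0
```

Emit:
{"api": "play_rows", "payload": {
  "xyz": [
    [0,0,0],
    [0,0,0],
    [0,0,0],
    [0,0,10],
    [0,0,12],
    [0,0,10],
    [0,0,0],
    [0,0,0]
  ],
  "rot": [
    [0,0,0],
    [0,0,0],
    [0,0,0],
    [0,0,0],
    [0,0,0],
    [0,0,0],
    [0,0,0],
    [0,0,0]
  ],
  "fingers": [-1,-1,-1,-1,-1,-1,-1,-1]
}}

```text
t: 45.6
position: [437.8, -58.5, 24.2]
ee_rot: [180.0, -0.1, 167.4]
wrist_force: [-0.5, -1.1, -0.6]
gripper_width: 0.2
grasp_force: 0.0
```

Emit:
{"api": "play_rows", "payload": {
  "xyz": [
    [-8,0,0],
    [-8,0,0],
    [-8,0,0],
    [-7,0,0],
    [-6,0,0],
    [-4,0,0],
    [-3,0,0],
    [0,0,0]
  ],
  "rot": [
    [0,0,0],
    [0,0,0],
    [0,0,0],
    [0,0,0],
    [0,0,0],
    [0,0,0],
    [0,0,0],
    [0,0,0]
  ],
  "fingers": [-1,-1,-1,-1,-1,-1,-1,-1]
}}

```text
t: 46.4
position: [479.7, -67.8, 24.4]
ee_rot: [180.0, -0.2, 167.4]
wrist_force: [-4.9, 1.0, 3.6]
gripper_width: 0.6
grasp_force: 2.7
```

Emit:
{"api": "play_rows", "payload": {
  "xyz": [
    [-2,0,0],
    [0,0,0],
    [17,0,0],
    [0,0,-45],
    [0,-10,-50],
    [0,-15,-50],
    [0,-15,-30],
    [0,0,0]
  ],
  "rot": [
    [0,0,0],
    [0,0,0],
    [0,0,0],
    [0,0,0],
    [0,0,0],
    [0,0,0],
    [0,0,0],
    [0,0,0]
  ],
  "fingers": [-1,-1,-1,-1,-1,-1,-1,-1]
}}

```text
t: 47.2
position: [458.9, -104.6, 200.3]
ee_rot: [-179.9, 0.4, 167.4]
wrist_force: [-0.1, -0.2, -0.6]
gripper_width: 0.5
grasp_force: 0.0
```

Run:
```python
from h import *
rear()
o,im,d=shot('wrist','w8.png')
for r in viewer.pinpoint('wrist','knob_head')[:1]: print(r['confidence'],toC(onz('wrist',r['pixel'],30,o)))
rel(toW(-190,-95,75),180+cad()['yaw'])
```

```text
bay y 65.5 772 [-105.1 -104.9 -104.4]
bay y 15.5 699 [-105.2 -105.  -104.7]
bay y -34.5 762 [-105.1 -104.9 -104.3]
0.77 [-160.66155137  -94.25731141   30.        ]
at [ 457.3 -102.8  195.8] [ 1.800e+02 -1.000e-01  1.674e+02] -> rotate tool z by -0.05 THEN shift [  59.2 -121.   120.8]
```

All three are home, at -105. Next, push the knob in.

Emit:
{"api": "play_rows", "payload": {
  "xyz": [
    [15,-30,10],
    [15,-30,10],
    [15,-31,10],
    [14,-30,10],
    [0,0,40],
    [0,0,40],
    [0,0,0],
    [0,0,0]
  ],
  "rot": [
    [0,0,0],
    [0,0,0],
    [0,0,0],
    [0,0,0],
    [0,0,0],
    [0,0,0],
    [0,0,0],
    [0,0,0]
  ],
  "fingers": [-1,-1,-1,-1,-1,-1,-1,-1]
}}

```text
t: 48.15
position: [373.4, -207.6, 75.9]
ee_rot: [179.9, -0.2, 167.4]
wrist_force: [-0.0, 0.4, 0.0]
gripper_width: 0.4
grasp_force: 0.0
```

Run:
```python
from h import *
rel(toW(-190,-95,33),180+cad()['yaw'])
```

```text
at [ 373.4 -207.6   75.9] [179.9  -0.2 167.4] -> rotate tool z by -0.0 THEN shift [ 0.  -0.5 42.9]
```

Emit:
{"api": "play_rows", "payload": {
  "xyz": [
    [0,0,22],
    [0,0,20],
    [0,0,0],
    [-6,0,0],
    [-6,0,0],
    [-6,0,0],
    [-6,0,0],
    [-6,0,0]
  ],
  "rot": [
    [0,0,0],
    [0,0,0],
    [0,0,0],
    [0,0,0],
    [0,0,0],
    [0,0,0],
    [0,0,0],
    [0,0,0]
  ],
  "fingers": [-1,-1,-1,-1,-1,-1,-1,-1]
}}

```text
t: 48.95
position: [403.9, -215.1, 35.5]
ee_rot: [-180.0, 0.1, 167.4]
wrist_force: [-0.3, -0.4, 0.4]
gripper_width: 0.4
grasp_force: 0.2
```

Emit:
{"api": "play_rows", "payload": {
  "xyz": [
    [-5,0,0],
    [-3,0,0],
    [0,0,0]
  ],
  "rot": [
    [0,0,0],
    [0,0,0],
    [0,0,0]
  ],
  "fingers": [-1,-1,-1]
}}

```text
t: 49.25
position: [411.3, -216.7, 34.6]
ee_rot: [-180.0, 0.0, 167.4]
wrist_force: [-0.2, -0.8, -0.3]
gripper_width: 0.5
grasp_force: 0.0
```

Run:
```python
from h import *
o=arm.get_obs(); print(toC(o['position']),o['wrist_force'])
```

```text
[-151.0861924   -95.11894953   34.57942094] [-0.17558459 -0.78766495 -0.32207962]
```

Emit:
{"api": "play_rows", "payload": {
  "xyz": [
    [-2,0,0],
    [-2,0,0],
    [0,0,0]
  ],
  "rot": [
    [0,0,0],
    [0,0,0],
    [0,0,0]
  ],
  "fingers": [-1,-1,-1]
}}

```text
t: 49.55
position: [412.0, -216.4, 34.2]
ee_rot: [179.9, -0.4, 167.4]
wrist_force: [-15.9, -3.2, 7.7]
gripper_width: 0.1
grasp_force: 7.7
```

Emit:
{"api": "play_rows", "payload": {
  "xyz": [
    [15,0,0],
    [0,0,-40],
    [0,25,-50],
    [0,25,-50],
    [0,25,-40],
    [0,0,0]
  ],
  "rot": [
    [0,0,0],
    [0,0,0],
    [0,0,0],
    [0,0,0],
    [0,0,0],
    [0,0,0]
  ],
  "fingers": [-1,-1,-1,1,1,1]
}}

```text
t: 50.15
position: [416.9, -145.0, 208.4]
ee_rot: [-179.9, 0.4, 167.5]
wrist_force: [0.1, -0.0, -0.0]
gripper_width: 19.1
grasp_force: 0.0
```

Run:
```python
from h import *
np.set_printoptions(precision=1,suppress=True)
rear()
o,im,d=shot('wrist','w9.png')
for r in viewer.pinpoint('wrist','knob_head')[:1]: print(r['confidence'],toC(onz('wrist',r['pixel'],30,o)))
C=toC(cloud('wrist',o,d).reshape(-1,3))
S=(abs(C[:,0]+112)<6)&(C[:,2]>13)&(C[:,2]<25); h=np.histogram(C[S,1],np.arange(-110,110,4)); print('tongues',[(int(a),int(n)) for a,n in zip(h[1],h[0]) if n])
# ear defenders, top+scene
E=[]
for c in ('top','scene'):
    oo,im,d=shot(c); P=cloud(c,oo,d)
    for r in viewer.silhouettes(c,'ear_defenders_1')[:4]:
        Q=P[r['mask']&(d>0)]; Q=Q[(Q[:,2]>112)&(Q[:,2]<145)]
        print(c,'sil',round(r['confidence'],2),r['pixel'],len(Q),np.percentile(Q[:,2],[50,98]) if len(Q)>5 else '', cv2.minAreaRect(Q[:,:2].astype(np.float32)) if len(Q)>5 else '')
        A=P[r['mask']&(d>0)]; A=A[(A[:,2]>20)&(A[:,2]<145)]
        if len(A)>20: print('  all',cv2.minAreaRect(A[:,:2].astype(np.float32)))
```

```text
bay y 65.5 84 [-113.6 -113.5 -113.4]
bay y 15.5 89 [-113.1 -113.  -112.9]
bay y -34.5 599 [-113.1 -112.8 -104.7]
0.58 [-128.8  -94.9   30. ]
tongues [(-46, 15), (-42, 23), (-38, 20), (6, 2), (10, 10), (14, 4), (54, 17), (58, 20), (62, 17)]
top sil 0.64 [267.6, 187.1] 467 [133.2 137.8] ((611.1618041992188, 158.0452117919922), (88.26153564453125, 29.898977279663086), 8.94565200805664)
  all ((611.4019775390625, 157.1984405517578), (162.2554473876953, 46.29571533203125), 8.452139854431152)
scene sil 0.67 [424.5, 337.2] 0  
  all ((485.3681640625, -171.6018829345703), (34.383323669433594, 34.662960052490234), 79.40674591064453)
scene sil 0.59 [324.9, 222.0] 371 [132.1 137.8] ((611.4032592773438, 158.9547882080078), (83.0260009765625, 31.235889434814453), 8.470813751220703)
  all ((652.6342163085938, 171.53091430664062), (248.6809539794922, 68.63975524902344), 17.955886840820312)
```

View pics/w9.png

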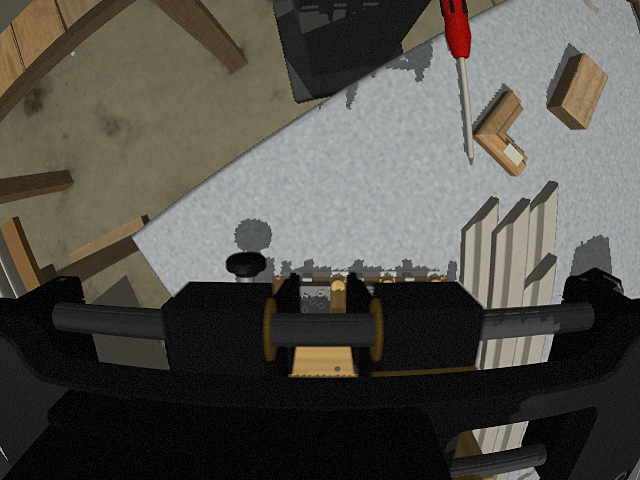

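The picture shows the knob in at (246,263), and the tongues stand in front of the cassettes. Next are the ear defenders at about (611,158), axis 8.7°. First I'll check how far the hose is from there.

Run:
```python
from h import *
np.set_printoptions(precision=0,suppress=True)
for c in ('top','scene'):
    o,im,d=shot(c); P=cloud(c,o,d); hsv=cv2.cvtColor(im,cv2.COLOR_RGB2HSV)
    M=(hsv[...,0]>22)&(hsv[...,0]<34)&(hsv[...,1]>150)&(hsv[...,2]>90)&(d>0); Q=P[M]
    Q=Q[(Q[:,1]<450)]
    k=Q[np.argsort(np.hypot(Q[:,0]-611,Q[:,1]-158))[:400:40]]; print(c,len(Q),k.tolist())
rel([611.3,158.3,205],188.7)
```

```text
top 8408 [[682.3837452091033, 179.91521404579007, 602.3344545763177], [694.1267658500071, 173.63963265911408, 595.8530727745258], [640.9882188429156, 251.25178542571754, 664.9750674452883], [611.7130028782822, 272.45786840564733, 703.7577982995723], [655.0908348753528, 295.6963628642029, 636.0611056860347], [765.5941582165008, 146.1961376322525, 438.2877026106634], [772.3076249196049, 136.4372208252122, 438.83409838612795], [778.0387553684602, 132.99410402912744, 440.98819374505496], [784.6984268372852, 120.38820877713424, 454.5737789285799], [802.1653050230836, 106.5269274910996, 447.4286573836767]]
scene 10652 [[689.8195729817847, 182.99466208410547, 559.225539469665], [688.9240725129799, 202.62110606781047, 553.1348173673772], [690.0889721080279, 219.5527937485104, 550.7820719750357], [710.8112330176143, 184.01757323267645, 535.6140988427785], [713.3871774439979, 178.5569100311068, 532.2625567086191], [713.0730530827885, 185.3151017410088, 532.673446738541], [717.4197650579393, 166.03313529966908, 545.4359321798046], [711.2495097778503, 197.56180040379422, 522.5288840260349], [712.0572274398475, 198.17668269039712, 524.0792334067283], [721.2290776005104, 161.77280046749684, 547.1567753536806]]
at [ 415. -146.  203.] [180.  -0. 167.] -> rotate tool z by -21.33 THEN shift [-240.  272.   -2.]
```

Emit:
{"api": "play_rows", "payload": {
  "xyz": [
    [0,0,0],
    [0,0,0],
    [0,0,0],
    [-30,34,0],
    [-30,34,0],
    [-30,34,0],
    [-30,34,0],
    [-30,34,0]
  ],
  "rot": [
    [0,0,-7.1],
    [0,0,-7.1],
    [0,0,-7.1],
    [0,0,0],
    [0,0,0],
    [0,0,0],
    [0,0,0],
    [0,0,0]
  ],
  "fingers": [0.3,0.3,0.3,0.3,0.3,0.3,0.3,0.3]
}}

```text
t: 51.4
position: [538.6, 46.1, 203.4]
ee_rot: [180.0, -0.0, -171.3]
wrist_force: [-0.1, -1.4, -0.5]
gripper_width: 61.1
grasp_force: 0.0
```

Run:
```python
from h import *
def ears():
    o,im,d=shot('wrist','w10.png'); P=cloud('wrist',o,d)
    for r in viewer.silhouettes('wrist','ear_defenders_1')[:3]:
        Q=P[r['mask']&(d>0)]; 
        for lo,hi in ((112,145),(15,145)):
            A=Q[(Q[:,2]>lo)&(Q[:,2]<hi)]
            if len(A)>10: print(round(r['confidence'],2),lo,len(A),np.percentile(A[:,2],97),cv2.minAreaRect(A[:,:2].astype(np.float32)))
ears(); rel([611.3,158.3,205],188.7)
```

```text
0.71 15 2827 99.04941077184998 ((603.669189453125, 138.220458984375), (43.752071380615234, 149.8548583984375), 80.15335083007812)
at [539.8  48.  203.1] [ 180.     0.  -171.1] -> rotate tool z by 0.2 THEN shift [-87.4  98.2  -1.9]
```

View pics/w10.png

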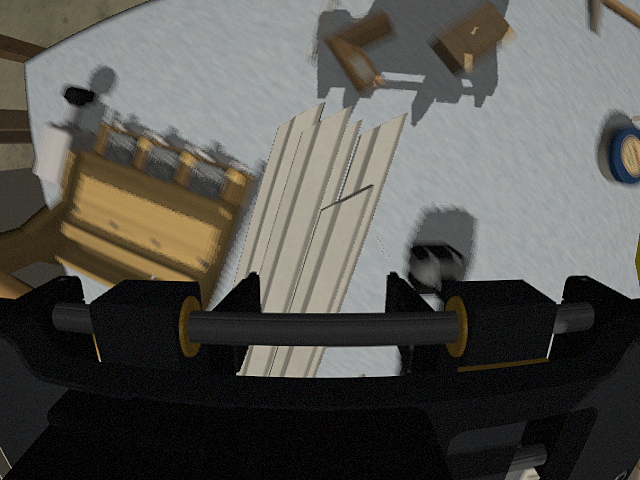

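The ear defenders' near cup shows at (437,265), still partly hidden. I'll move sideways into line with it and measure there.

Emit:
{"api": "play_rows", "payload": {
  "xyz": [
    [-10,33,0],
    [-10,33,0],
    [-10,32,-10],
    [0,0,0],
    [0,0,0]
  ],
  "rot": [
    [0,0,0.2],
    [0,0,0],
    [0,0,0],
    [0,0,0],
    [0,0,0]
  ],
  "fingers": [0.3,0.3,0.3,0.3,0.3]
}}

```text
t: 52.0
position: [552.6, 145.8, 213.4]
ee_rot: [-180.0, -0.1, -171.4]
wrist_force: [0.2, -0.3, 0.2]
gripper_width: 62.1
grasp_force: 0.0
```

Run:
```python
from h import *
o,im,d=shot('wrist','w11.png'); P=cloud('wrist',o,d).reshape(-1,3)
Q=P[(abs(P[:,1]-158)<45)&(P[:,0]>500)&(P[:,0]<720)&(P[:,2]>15)&(P[:,2]<145)]
a=np.radians(8.7); u=np.array([np.cos(a),np.sin(a)]); v=np.array([-u[1],u[0]])
X=(Q[:,:2]-[611.3,158.3])@u; Y=(Q[:,:2]-[611.3,158.3])@v
for x in range(-100,60,10):
    s=(X>=x)&(X<x+10)
    if s.sum()>10: print(x,s.sum(),np.percentile(Y[s],[3,97]),np.percentile(Q[s,2],[50,98]))
rel([611.3,158.3,205],188.7)
```

```text
-80 725 [-17.84032627  19.51550103] [56.46626662 64.9801471 ]
-70 674 [-20.25709543  22.23190601] [60.77586143 71.34401346]
-60 924 [-18.01388831  19.88709879] [ 77.67264461 101.13364354]
-50 852 [-19.35565691  21.42290058] [103.30112661 110.09057978]
-40 622 [-11.11915999  12.96965934] [114.52037089 119.44557763]
-30 697 [-12.07547739  13.81236347] [123.66467589 134.1196297 ]
0 370 [-12.47970822  15.01715479] [134.86047854 136.03952535]
10 495 [-12.63287148  15.30891459] [134.68553167 136.03442579]
20 393 [-12.74419499  14.77999159] [134.62687553 135.82892406]
40 34 [-21.26434453  23.11522586] [57.06719572 60.95345652]
50 28 [-22.14795928  22.9889862 ] [58.18159662 60.55125927]
at [552.5 145.2 213.3] [-1.800e+02 -1.000e-01 -1.715e+02] -> rotate tool z by -0.19 THEN shift [-60.1   4.    8.3]
```

Emit:
{"api": "play_rows", "payload": {
  "xyz": [
    [-20,2,0],
    [-20,2,0],
    [-20,1,0],
    [0,0,0],
    [0,0,30],
    [0,0,30],
    [0,0,18],
    [0,0,0]
  ],
  "rot": [
    [0,0,-0.2],
    [0,0,0],
    [0,0,0],
    [0,0,0],
    [0,0,0],
    [0,0,0],
    [0,0,0],
    [0,0,0]
  ],
  "fingers": [0.3,0.3,0.3,0.3,0.3,0.3,0.3,0.3]
}}

```text
t: 52.85
position: [609.5, 158.6, 133.5]
ee_rot: [-180.0, -0.3, -171.4]
wrist_force: [-0.3, 0.1, 0.7]
gripper_width: 62.1
grasp_force: 0.0
```

Run:
```python
from h import *
rel([611.1,159.5,132.5],188.7)
```

```text
at [609.5 158.6 133.5] [-180.    -0.3 -171.4] -> rotate tool z by -0.05 THEN shift [-1.7  0.6  1. ]
```

Emit:
{"api": "play_rows", "payload": {
  "xyz": [
    [-1.5,0.5,0.5],
    [0,0,0],
    [0,0,0],
    [0,0,0],
    [0,0,0],
    [0,0,0],
    [0,0,0],
    [0,0,0]
  ],
  "rot": [
    [0,0,0],
    [0,0,0],
    [0,0,0],
    [0,0,0],
    [0,0,0],
    [0,0,0],
    [0,0,0],
    [0,0,0]
  ],
  "fingers": [0.3,-1,-1,-1,-1,-1,-1,-1],
  "squeeze": 30
}}

```text
t: 53.65
position: [612.9, 160.7, 135.7]
ee_rot: [180.0, 0.0, -171.3]
wrist_force: [-0.2, -0.8, 3.1]
gripper_width: 29.8
grasp_force: 30.0
```

Emit:
{"api": "play_rows", "payload": {
  "xyz": [
    [0,0,0],
    [0,0,0],
    [5,0,-20],
    [15,0,-30],
    [20,0,-30],
    [25,0,-30],
    [25,0,-30],
    [0,0,0]
  ],
  "rot": [
    [0,0,0],
    [0,0,0],
    [0,0,0],
    [0,0,0],
    [0,0,0],
    [0,0,0],
    [0,0,0],
    [0,0,0]
  ],
  "fingers": [-1,-1,-1,-1,-1,-1,-1,-1]
}}

```text
t: 54.45
position: [522.7, 147.1, 278.9]
ee_rot: [180.0, 0.3, -171.3]
wrist_force: [1.8, -0.4, -2.6]
gripper_width: 30.0
grasp_force: 30.0
```

Emit:
{"api": "play_rows", "payload": {
  "xyz": [
    [0,0,-25],
    [0,0,-25],
    [0,0,0],
    [0,0,0],
    [0,0,0],
    [0,0,0]
  ],
  "rot": [
    [0,0,7.1],
    [0,0,7.1],
    [0,0,7.1],
    [0,0,0],
    [0,0,0],
    [0,0,0]
  ],
  "fingers": [-1,-1,-1,-1,-1,-1]
}}

```text
t: 55.05
position: [523.9, 147.0, 324.3]
ee_rot: [-180.0, -0.1, 167.6]
wrist_force: [0.4, -0.1, -2.8]
gripper_width: 29.9
grasp_force: 30.0
```

Run:
```python
from h import *
np.set_printoptions(precision=1,suppress=True)
print(toW(15,15.5,171))
for c in ('top','scene'):
    o,im,d=shot(c); C=toC(cloud(c,o,d).reshape(-1,3)); k=C[(abs(C[:,1]-15)<70)&(abs(C[:,0]-15)<30)&(C[:,2]>155)&(C[:,2]<190)]
    print(c,len(k),np.median(k,0),np.percentile(k,[3,97],axis=0))
    e=C[(abs(C[:,1]-15)<110)&(abs(C[:,0]-15)<40)&(C[:,2]>172)&(C[:,2]<230)]; print('  ends',len(e),np.percentile(e,[3,97],axis=0) if len(e)>3 else '')
    shot
rel(toW(15,15.5,330),180+cad()['yaw'])
```

```text
[ 597.4 -144.8  171. ]
top 714 [  9.7  14.4 168.1] [[  2.  -51.1 159.6]
 [ 22.1  80.6 173.1]]
  ends 262 [[ -6.5 -77.2 172.2]
 [ 30.5 103.9 184.7]]
scene 686 [  9.   11.1 168.1] [[  3.9 -51.6 156.9]
 [ 20.7  80.8 172.8]]
  ends 284 [[ -4.5 -76.2 172.2]
 [ 33.3 105.1 184.1]]
at [523.9 147.  324.8] [-180.    -0.1  167.5] -> rotate tool z by 0.06 THEN shift [-135.2 -268.8   -5.2]
```

Emit:
{"api": "play_rows", "payload": {
  "xyz": [
    [0,-39,-8],
    [0,-39,-8],
    [0,-39,0],
    [0,-38,0],
    [0,-38,0],
    [0,-38,0],
    [0,-38,0]
  ],
  "rot": [
    [0,0,0],
    [0,0,0],
    [0,0,0],
    [0,0,0],
    [0,0,0],
    [0,0,0],
    [0,0,0]
  ],
  "fingers": [-1,-1,-1,-1,-1,-1,-1]
}}

```text
t: 55.85
position: [464.7, -116.9, 341.3]
ee_rot: [180.0, -0.0, 167.5]
wrist_force: [0.6, -0.1, -2.1]
gripper_width: 29.9
grasp_force: 30.0
```

Emit:
{"api": "play_rows", "payload": {
  "xyz": [
    [-25,0,0],
    [-30,0,0],
    [-30,0,0],
    [-30,0,0],
    [-19,0,0],
    [0,0,0],
    [0,0,0],
    [0,0,0]
  ],
  "rot": [
    [0,0,0],
    [0,0,0],
    [0,0,0],
    [0,0,0],
    [0,0,0],
    [0,0,0],
    [0,0,0],
    [0,0,0]
  ],
  "fingers": [-1,-1,-1,-1,-1,-1,-1,-1]
}}

```text
t: 56.65
position: [595.4, -144.5, 341.4]
ee_rot: [180.0, -0.0, 167.4]
wrist_force: [0.4, -0.4, -1.7]
gripper_width: 30.0
grasp_force: 30.0
```

Run:
```python
from h import *
np.set_printoptions(precision=1,suppress=True)
rel(toW(14.5,15.5,205),180+cad()['yaw'])
for c in ('top','scene'):
    o,im,d=shot(c,c+'12.png'); C=toC(cloud(c,o,d).reshape(-1,3))
    for r in viewer.silhouettes(c,'ear_defenders_1')[:2]:
        A=C[(r['mask']&(d>0)).ravel()]; print(c,r['confidence'],len(A),np.percentile(A,[2,50,98],axis=0).tolist())
```

```text
at [ 595.4 -144.5  341.4] [180.   -0.  167.4] -> rotate tool z by -0.01 THEN shift [ -1.5   0.2 136.4]
scene 0.59 2433 [[-67.89583402155071, -7.879211304879703, 214.5837093303154], [-18.93686085365846, 10.364660578671359, 264.8894695176793], [78.90049670329644, 33.194699323792534, 342.35586050047704]]
```

View pics/scene12.png

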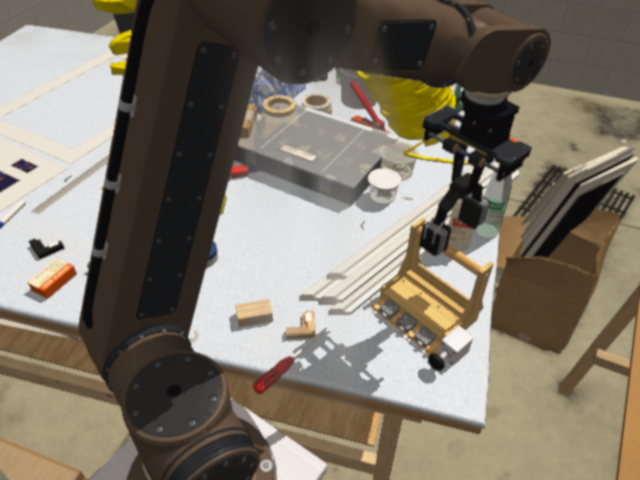

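The scene view shows the ear defenders held over the bar, with a cup on each side, at about (450,225). Lowering now.

Emit:
{"api": "play_rows", "payload": {
  "xyz": [
    [-1.5,0,30],
    [0,0,35],
    [0,0,30],
    [0,0,25],
    [0,0,15],
    [0,0,3],
    [0,0,0],
    [0,0,0]
  ],
  "rot": [
    [0,0,0],
    [0,0,0],
    [0,0,0],
    [0,0,0],
    [0,0,0],
    [0,0,0],
    [0,0,0],
    [0,0,0]
  ],
  "fingers": [-1,-1,-1,-1,-1,-1,-1,-1]
}}

```text
t: 57.65
position: [597.9, -145.2, 204.6]
ee_rot: [-180.0, 0.1, 167.4]
wrist_force: [-0.6, 0.4, -2.3]
gripper_width: 30.1
grasp_force: 30.0
```

Emit:
{"api": "play_rows", "payload": {
  "xyz": [
    [0,0,2],
    [0,0,0]
  ],
  "rot": [
    [0,0,0],
    [0,0,0]
  ],
  "fingers": [-1,-1]
}}

```text
t: 57.85
position: [597.6, -145.1, 201.9]
ee_rot: [-180.0, 0.1, 167.4]
wrist_force: [-0.5, 0.5, -2.2]
gripper_width: 29.6
grasp_force: 30.0
```

Emit:
{"api": "play_rows", "payload": {
  "xyz": [
    [0,0,2],
    [0,0,1],
    [0,0,1],
    [0,0,0]
  ],
  "rot": [
    [0,0,0],
    [0,0,0],
    [0,0,0],
    [0,0,0]
  ],
  "fingers": [-1,-1,-1,-1]
}}

```text
t: 58.25
position: [597.4, -145.0, 197.2]
ee_rot: [180.0, -0.0, 167.4]
wrist_force: [-1.0, -0.2, -2.2]
gripper_width: 29.8
grasp_force: 30.0
```

Emit:
{"api": "play_rows", "payload": {
  "xyz": [
    [0,0,1],
    [0,0,0],
    [0,0,1],
    [0,0,0]
  ],
  "rot": [
    [0,0,0],
    [0,0,0],
    [0,0,0],
    [0,0,0]
  ],
  "fingers": [-1,-1,-1,-1]
}}

```text
t: 58.65
position: [597.6, -145.1, 196.6]
ee_rot: [-180.0, 0.1, 167.4]
wrist_force: [-2.5, -0.2, 8.2]
gripper_width: 30.3
grasp_force: 30.0
```

It rests on the bar. Release and rise.

Emit:
{"api": "play_rows", "payload": {
  "xyz": [
    [0,0,-0.5],
    [0,0,0],
    [0,0,0],
    [0,0,0],
    [0,0,0],
    [0,0,0],
    [0,0,-10],
    [0,0,-30]
  ],
  "rot": [
    [0,0,0],
    [0,0,0],
    [0,0,0],
    [0,0,0],
    [0,0,0],
    [0,0,0],
    [0,0,0],
    [0,0,0]
  ],
  "fingers": [-0.1,0.1,0.2,0.3,0.3,0.3,0.3,0.3]
}}

```text
t: 59.45
position: [596.7, -144.8, 234.7]
ee_rot: [180.0, -0.3, 167.4]
wrist_force: [1.3, -0.8, 0.7]
gripper_width: 61.9
grasp_force: 0.0
```

Emit:
{"api": "play_rows", "payload": {
  "xyz": [
    [0,0,-50],
    [20,0,-50],
    [40,0,-20],
    [45,0,0],
    [45,0,0],
    [0,45,0],
    [0,45,0],
    [0,45,0]
  ],
  "rot": [
    [0,0,0],
    [0,0,0],
    [0,0,0],
    [0,0,0],
    [0,0,0],
    [0,0,0],
    [0,0,0],
    [0,0,0]
  ],
  "fingers": [0.3,0.3,0.3,0.3,0.3,0.3,0.3,0.3]
}}

```text
t: 60.25
position: [481.7, 20.3, 353.7]
ee_rot: [180.0, 0.1, 167.3]
wrist_force: [0.2, -0.9, -0.2]
gripper_width: 61.7
grasp_force: 0.0
```

Emit:
{"api": "play_rows", "payload": {
  "xyz": [
    [0,45,0],
    [0,45,0],
    [0,45,0],
    [0,0,0],
    [0,0,0],
    [0,0,0],
    [0,0,0],
    [0,0,0]
  ],
  "rot": [
    [0,0,0],
    [0,0,0],
    [0,0,0],
    [0,0,0],
    [0,0,0],
    [0,0,0],
    [0,0,0],
    [0,0,0]
  ],
  "fingers": [0.3,0.3,0.3,0.3,0.3,0.3,0.3,0.3]
}}

```text
t: 61.05
position: [511.3, 149.9, 352.7]
ee_rot: [180.0, 0.0, 167.3]
wrist_force: [-0.1, 0.1, 1.0]
gripper_width: 61.9
grasp_force: 0.0
```

Run:
```python
from h import *
np.set_printoptions(precision=1,suppress=True)
for c in ('top','scene'):
    o,im,d=shot(c,c+'13.png'); C=toC(cloud(c,o,d).reshape(-1,3))
    for n in ('ear_defenders_1','cassette_1'):
      for r in viewer.silhouettes(c,n)[:4]:
        A=C[(r['mask']&(d>0)).ravel()]; print(c,n,round(r['confidence'],2),r['pixel'],np.percentile(A,[2,50,98],axis=0).round(0).tolist())
a=cv2.imread('pics/top13.png'); b=cv2.imread('pics/scene13.png')
cv2.imwrite('pics/f.png',np.hstack([cv2.resize(a[120:300,320:480],(400,450)),cv2.resize(b[180:380,340:520],(400,450))]))
```

```text
top ear_defenders_1 0.57 [408.0, 185.8] [[-67.0, -8.0, 28.0], [-14.0, 17.0, 151.0], [92.0, 36.0, 198.0]]
top ear_defenders_1 0.16 [390.2, 235.6] [[-108.0, -5.0, 2.0], [-94.0, 14.0, 17.0], [-78.0, 31.0, 31.0]]
top cassette_1 0.72 [368.4, 231.1] [[-107.0, 45.0, 3.0], [-94.0, 62.0, 17.0], [-78.0, 80.0, 23.0]]
top cassette_1 0.54 [389.4, 236.6] [[-107.0, -2.0, 11.0], [-93.0, 13.0, 17.0], [-78.0, 30.0, 26.0]]
top cassette_1 0.45 [412.7, 241.0] [[-108.0, -52.0, 7.0], [-93.0, -35.0, 17.0], [-78.0, -19.0, 23.0]]
scene ear_defenders_1 0.84 [437.4, 264.3] [[-65.0, -7.0, 46.0], [-21.0, 10.0, 125.0], [91.0, 49.0, 198.0]]
scene cassette_1 0.79 [392.1, 307.2] [[-106.0, 48.0, 7.0], [-91.0, 65.0, 18.0], [-71.0, 86.0, 24.0]]
scene cassette_1 0.67 [425.0, 337.1] [[-105.0, -52.0, 5.0], [-91.0, -37.0, 18.0], [-72.0, -18.0, 23.0]]
scene cassette_1 0.53 [404.8, 321.1] [[-105.0, -1.0, 12.0], [-91.0, 15.0, 18.0], [-72.0, 31.0, 23.0]]
```

View pics/f.png

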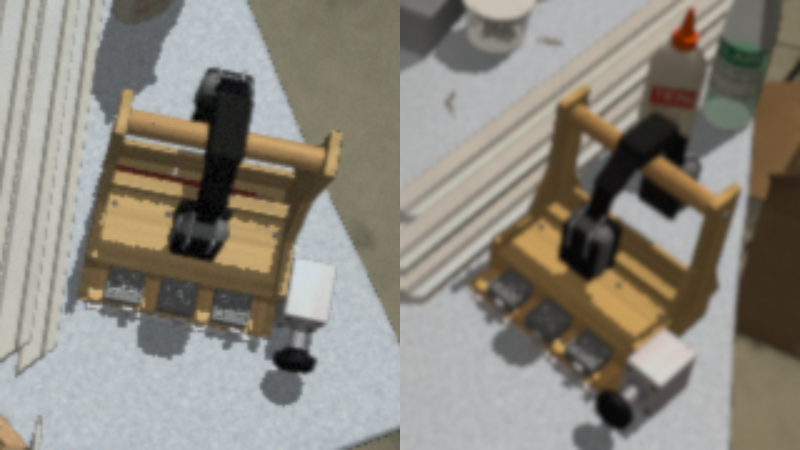

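View pics/top13.png

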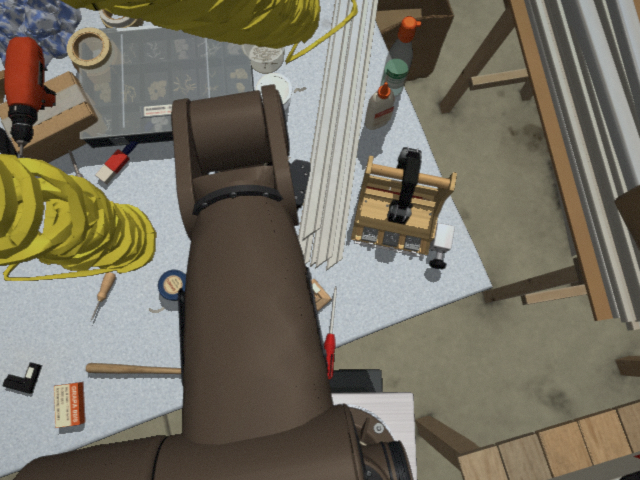

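The crops show the ear defenders astride the bar with one cup on each side, the three cassettes barred, and the knob in. The full top view shows the ear defenders at (408,186) and the arm clear. Handing in.

```bash
python3 -c "
from workcell import job
print(job.close_job())"
```

```text
the job is handed in; nothing more can be done
None
```

The job is handed in: all three cassettes are home and barred with the lock knob pushed in, and the one pair of ear defenders I found hangs astride the carrying bar, as the final pictures show; the judge's verdict was not shown.

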